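# Fetch the valve casting from behind the grease pots

## Robot

A 6-joint arm with a two-finger parallel gripper is mounted at the origin on the work surface. World frame = base frame: x ahead of the robot, y to its left, z up, the work surface at z = 0. Lengths are in m, angles in rad, forces in N, time in s.
With the tool pointing down it reaches from about 0.325 to 0.875 m from the base axis. Payload 4.4 kg.
Tool frame: the origin (TCP) lies midway between the tips of the shut fingers; the grasp point (between the pads) lies 19 mm behind it (grip_depth is the distance from the TCP to the grasp point, in m); z points along the fingers, y is the line along which they close (so a half turn about z gives the same grasp; the last joint's range is limited). The gripper opens to 85 mm and grips with 20 to 120 N. Pads are 22 mm wide; open, the fingers measure 114 mm over their backs; the gripper's body (76 mm by 85 mm) begins 54 mm behind the grasp point. The pads swing forward as they close: fully open they stand 13 mm farther back than shut.
Start: joints at [1.054, 0.207, 1.542, -0, 1.393, -0.15], TCP at [0.206, 0.537, 0.231] pointing down, gripper open.
Joint ranges: [-2.73, 2.73], [-0.86, 2.22], [0.23, 2.46], [-1.11, 4.25], [0.08, 2.63], [-2.82, 2.82]. Speed limits (rad/s): [2.79, 2.79, 3.14, 3.14, 3.14, 3.14].

## Interface

Orientations are given as a rotation vector (axis times angle).
In Python, from cell import get_obs, get_image, get_calibration, hand_in, grip_depth gives the robot as it stands.
- The arm moves only by the shell command python3 -m handwheel 'ROWS'. ROWS is a JSON object of lists of equal length, an entry for each row: "rotation": the turn, a rotation vector about the tool's x, y, z in rad, a list of three; "xyz": the shift along the tool's x, y, z in mm, a list of three; "fingers": the opening, from 0 (shut) to 1 (fully open). A call has 1 to 12 rows; each row is the pose to reach, as a shift and turn from the pose commanded when the call began, along the tool's axes at that moment; what a row does not reach only later rows make up. A row lasts 1/12 s, in which the tool goes at most 41.7 mm and 7.16 degrees, less where a joint would pass 70% of its speed; a pose out of reach is approached as far as the arm can. A call with a gripper value outside its range is refused whole. The fingers move at their own pace and stop on an object; the grip force is fixed at half the most. Time passes only in rows, so rows that repeat a pose let the fingers close. It gives the time, the measured TCP pose, the force, the opening and the grip force at its end, in the units of the state.
- get_obs(): the state, without advancing time (a new reading comes with each control period).
- get_image(name): name is "scene" or "top" or "wrist"; returns the picture (480x640x3 uint8, blue, green, red); there is no depth.
- get_calibration(name): a dict with "intrinsics" (3x3 intrinsics, pixels), "origin" and "attitude" of the camera in the world; the wrist camera has in their place "T_tool_cam" (4x4, takes a point from camera to tool coordinates, whose origin is the TCP and whose axes are the flange's). Camera axes: x right, y down, z forward; pixel columns grow to the right and rows downward; lengths in m; the calibration is good to about 2 mm. A picture is of the moment at which its call begins: read the wrist's pose just before it. get_calibration takes no time and is no camera call.
- hand_in(): hands the job in; it is judged then, once.
The state is a dict: "time_s": time; "qpos": joint angles; "joint_velocities": joint speeds; "joint_torque": joint torques, N m; "position": TCP position; "tool_rot": TCP orientation; "contact_force": force on the tool from outside, world axes, zero at the start; "wrist_torque": the same for the moment, N m; "width": opening from 0.0 (shut) to 1.0 (fully open); "grasp_force": force on a finger pad.
Only numpy, scipy, OpenCV 4.12 (cv2) and the standard library are available. Lean on these libraries where they do the work, as an engineer would, in place of code of your own. Each camera call takes 0.05 s, during which the arm holds its last target. There are 200 camera calls.

## Task

First move the three grease pots out of the blue tray and stand them on the cork mat, then take the valve casting from the tray and seat it in the press fixture, flat on the deck with its bore over the boss and its neck in the slot pointing to the ram. When it sits there, put each pot back in the tray, centred on the pad of its own cap colour; keep the pots upright throughout.

Things in the scene. Friction and masses are not known exactly. Their poses are not given: they have to be found in the camera images.
- pot_red: loose round grease pot, red screw cap and red band: grey body 46 mm across and 66 mm tall, sloping shoulder up to 77 mm, cap 30 mm across from 77 to 113 mm height (grip it there, from above, any yaw); about 0.16 kg; origin at the centre of its underside, z up; at the start it stands on the red pad in the blue tray
- pot_green: loose round grease pot, green screw cap and green band: grey body 46 mm across and 66 mm tall, sloping shoulder up to 77 mm, cap 30 mm across from 77 to 113 mm height (grip it there, from above, any yaw); about 0.16 kg; origin at the centre of its underside, z up; at the start it stands on the green pad in the blue tray
- pot_white: loose round grease pot, white screw cap and white band: grey body 46 mm across and 66 mm tall, sloping shoulder up to 77 mm, cap 30 mm across from 77 to 113 mm height (grip it there, from above, any yaw); about 0.16 kg; origin at the centre of its underside, z up; at the start it stands on the white pad in the blue tray
- pad_red: fixed red disc on the floor of the blue tray, 60 mm across, 3 mm thick: the home of the pot with the red cap; origin at the centre of its underside, its top is 3 mm above that. Which of the three spots of the tray (in front, left or right of the casting) has this colour differs from start to start
- pad_green: fixed green disc on the floor of the blue tray, 60 mm across, 3 mm thick: the home of the pot with the green cap; origin at the centre of its underside, its top is 3 mm above that. Which of the three spots of the tray (in front, left or right of the casting) has this colour differs from start to start
- pad_white: fixed white disc on the floor of the blue tray, 60 mm across, 3 mm thick: the home of the pot with the white cap; origin at the centre of its underside, its top is 3 mm above that. Which of the three spots of the tray (in front, left or right of the casting) has this colour differs from start to start
- valve: loose bare aluminium valve casting lying flat amid the pots: ring 60 mm across, 40 mm high, upright bore 44 mm, small side lugs; a level neck 20 mm thick runs along +x to a 39 mm flange at x 64 to 72 mm; 0.22 kg. Origin on the ring axis at the underside, z up. Grip the ring across y, 28 mm up; a pot beside it leaves only a 9 mm gap, no room for a finger
- tray: fixed open blue tray, 205 mm (x) by 215 mm (y), walls 5 mm thick and 32 mm high, floor 5 mm thick; origin at the centre of its underside. The casting lies at its middle, neck to the tray +x; the pads lie 66 mm from the middle to -x and 62 mm to +y and -y. Two yellow bushings in its -x corners are bystanders
- fixture: fixed press fixture; origin at table height on the axis of its boss (26 mm across, 26 mm high), which stands on a grey deck 20 mm above the origin. Two dark cheeks, 24 mm high, x 44 to 54 mm, leave a 38 mm slot for the neck along +x; dark backstop at x -46 mm, 30 mm high; ram beyond x 89 mm, 60 mm high. Seated: bore over boss, valve x along fixture x, 9 mm play. Orange box 60 mm high at x -135 mm
- mat: fixed cork mat on the table, the side area: 130 mm (x) by 250 mm (y), 4 mm thick; origin at the centre of its underside
Not all that is in view belongs to the job. Leave any purple or yellow look-alike of the pot_green alone.

How it is judged:
By the outcome, as a careful person would: the job done as asked, in the order asked, and still so for the second after the job is handed in, with the robot touching nothing.
It also fails if it takes over 147 s, if anything falls off the work surface, if the arm or the gripper's body presses on something with over 40 N, if the wrist force passes 120 N, or if a joint passes its speed limit or range.

## Working session

There is one attempt and no reset: what is moved stays moved. The work goes in short steps, Python scripts to look and compute and a shell command to move; the robot and the scene stay as the last step left them, time stands still between calls to the robot, and variables do not carry over. Pictures are saved under pics/ and viewed, at most 14 in all, crops included, and the job is handed in when it is done.

```bash
ls; mkdir -p pics
cat > h.py <<'E'
import numpy as np,cv2
from cell import *
from scipy.spatial.transform import Rotation as R
E
python3 - <<'E'
from h import *
np.set_printoptions(precision=4,suppress=True)
o=get_obs();print(o)
for n in("scene","top","wrist"):
    print(n,get_calibration(n))
    cv2.imwrite(f"pics/{n}0.png",get_image(n))
print(grip_depth)
E
```

```text
pics
{'time_s': 0.0, 'qpos': array([ 1.0535,  0.2074,  1.5429, -0.    ,  1.3935, -0.1505]), 'joint_velocities': array([ 0.0012, -0.0003, -0.0011,  0.0005, -0.0001,  0.    ]), 'joint_torque': array([ -0.0012, -38.303 , -29.1593,  -0.0003,   0.0104,   0.    ]), 'position': array([0.2058, 0.5361, 0.2301]), 'tool_rot': array([-0.5728, -3.0882,  0.0034]), 'contact_force': array([-0.1301,  0.7324,  0.095 ]), 'wrist_torque': array([-0.0241,  0.0481,  0.0578]), 'grasp_force': 0.0, 'width': 0.9978163478695825}
scene {'intrinsics': array([[498.541 ,   0.    , 326.1787],
       [  0.    , 498.541 , 242.7697],
       [  0.    ,   0.    ,   1.    ]]), 'origin': array([ 0.9907, -0.2575,  0.6995]), 'attitude': array([-2.0761, -1.3053,  0.5129])}
top {'intrinsics': array([[439.9266,   0.    , 321.6778],
       [  0.    , 439.9266, 234.9856],
       [  0.    ,   0.    ,   1.    ]]), 'origin': array([ 0.3118, -0.0099,  0.9087]), 'attitude': array([-2.1278,  2.1173, -0.1739])}
wrist {'intrinsics': array([[390.8207,   0.    , 310.3576],
       [  0.    , 390.8207, 235.1263],
       [  0.    ,   0.    ,   1.    ]]), 'T_tool_cam': array([[-0.0002, -0.9604, -0.2787,  0.0692],
       [ 1.    , -0.0002,  0.    , -0.0015],
       [-0.0001, -0.2787,  0.9604, -0.1416],
       [ 0.    ,  0.    ,  0.    ,  1.    ]])}
0.0187
```

View pics/top0.png

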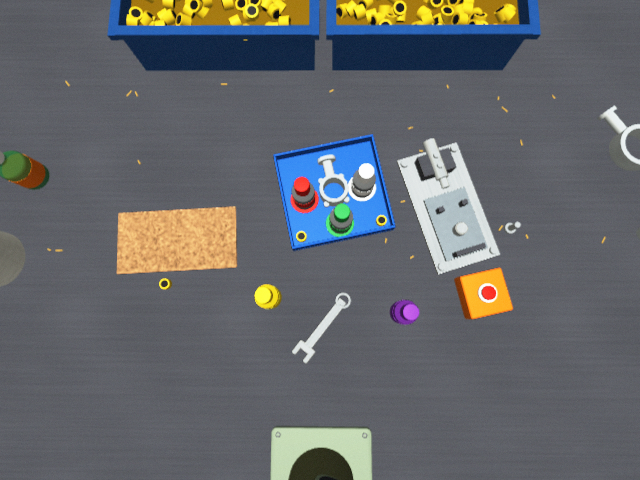

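View pics/scene0.png

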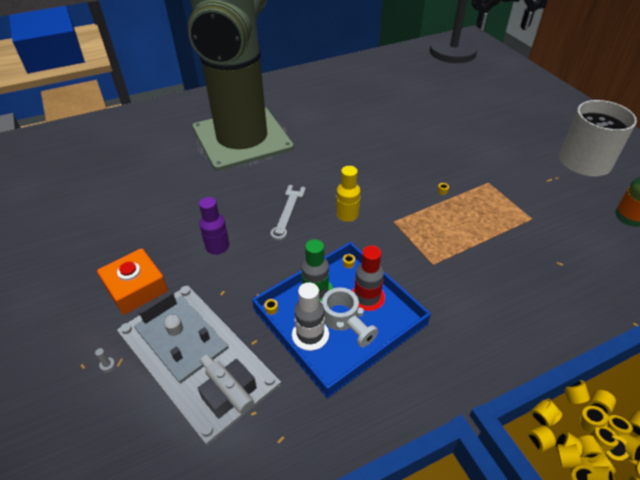

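Candidates for pot_green in the top view are the green cap in the tray (342,213), the yellow pot (267,297), the purple pot (405,312) and the green-brown bottle (25,170). By the description it is the one in the tray at (342,213). The red cap is at (302,187), the white cap at (365,172), the valve ring at (333,189), the fixture boss at (460,228) and the mat at (177,240).

```bash
cat >> h.py <<'E'
def cam(n,o=None):
    c=get_calibration(n);K=c["intrinsics"]
    if n!="wrist": return K,R.from_rotvec(c["attitude"]).as_matrix(),np.array(c["origin"])
    T=c["T_tool_cam"];Rt=R.from_rotvec(o["tool_rot"]).as_matrix()
    return K,Rt@T[:3,:3],Rt@T[:3,3]+o["position"]
def ray(C,p):
    K,A,o=C;d=A@np.linalg.solve(K,[p[0],p[1],1.]);return o,d/np.linalg.norm(d)
def onz(C,p,z):
    o,d=ray(C,p);return o+d*(z-o[2])/d[2]
def tri(*cp):
    M=np.zeros((3,3));b=np.zeros(3);L=[ray(C,p) for C,p in cp]
    for o,d in L:
        P=np.eye(3)-np.outer(d,d);M+=P;b+=P@o
    x=np.linalg.solve(M,b);return x,max(np.linalg.norm(np.cross(x-o,d)) for o,d in L)
def proj(C,X):
    K,A,o=C;q=K@(A.T@(np.asarray(X)-o));return q[:2]/q[2]
def mask(im,name):
    h=cv2.cvtColor(im,cv2.COLOR_BGR2HSV);H,S,V=[h[...,i].astype(int) for i in range(3)]
    m={"red":((H<6)|(H>174))&(S>170)&(V>90),"green":(H>50)&(H<80)&(S>140)&(V>50),
       "white":(S<25)&(V>200),"blue":(H>100)&(H<125)&(S>150),"cork":(H>5)&(H<20)&(S>80)&(S<190)&(V>90),
       "orange":(H>6)&(H<16)&(S>200)}[name]
    return m.astype(np.uint8)
def blobs(m,roi=None,amin=40):
    if roi:
        z=np.zeros_like(m);z[roi[1]:roi[3],roi[0]:roi[2]]=1;m=m*z
    n,l,s,c=cv2.connectedComponentsWithStats(m)
    return sorted([(int(s[i,4]),c[i].round(1).tolist(),s[i,:4].tolist()) for i in range(1,n) if s[i,4]>=amin],reverse=True)
E
python3 - <<'E'
from h import *
np.set_printoptions(precision=4,suppress=True)
t=cv2.imread("pics/top0.png");s=cv2.imread("pics/scene0.png")
for c in("red","green","white"):
    print(c,"T",blobs(mask(t,c),(270,130,400,255)),"S",blobs(mask(s,c),(250,230,440,395)))
for c,r in(("blue",(265,130,400,255)),("cork",(100,195,250,285))):
    m=mask(t,c);z=np.zeros_like(m);z[r[1]:r[3],r[0]:r[2]]=m[r[1]:r[3],r[0]:r[2]]
    z=cv2.morphologyEx(z,cv2.MORPH_CLOSE,np.ones((5,5)))
    k=max(cv2.findContours(z,0,2)[0],key=cv2.contourArea)
    b=cv2.boxPoints(cv2.minAreaRect(k));print(c,b, cv2.approxPolyDP(cv2.convexHull(k),5,True)[:,0].tolist())
    z=.032 if c=="blue" else .004
    q=np.array([onz(cam("top"),p,z) for p in b]);print(q[:,:2],q.mean(0),np.linalg.norm(np.diff(q,axis=0),axis=1))
cv2.imwrite("pics/crop1.png",np.hstack([cv2.resize(t[130:330,260:510],(400,320),interpolation=2),cv2.resize(s[230:450,100:380],(400,320),interpolation=2)]))
E
```

```text
red T [(232, [301.7, 186.0], [294, 177, 16, 19]), (198, [305.0, 204.1], [291, 192, 27, 21])] S [(365, [371.8, 257.6], [363, 245, 18, 28]), (315, [372.0, 297.0], [356, 283, 28, 27])]
green T [(227, [341.5, 212.3], [334, 204, 16, 18]), (185, [337.6, 228.1], [326, 215, 28, 22])] S [(420, [314.3, 252.0], [305, 239, 19, 27]), (111, [324.1, 284.5], [316, 277, 16, 14])]
white T [(523, [339.5, 183.8], [319, 160, 57, 42]), (188, [365.9, 170.8], [359, 163, 15, 16]), (46, [325.5, 157.3], [318, 155, 16, 6])] S [(249, [310.5, 341.0], [293, 327, 35, 23]), (232, [308.2, 290.2], [299, 283, 19, 16]), (106, [360.3, 326.0], [351, 317, 21, 19]), (41, [353.3, 305.4], [345, 296, 12, 19])]
blue [[272.1829 154.0107]
 [375.9041 132.7667]
 [395.6655 229.2492]
 [291.9444 250.4933]] [[372, 134], [395, 226], [293, 249], [273, 155]]
[[ 0.6408  0.1075]
 [ 0.6881 -0.1104]
 [ 0.481  -0.1472]
 [ 0.4367  0.0623]] [ 0.5616 -0.022   0.032 ] [0.223  0.2103 0.2141]
cork [[112.651  212.5549]
 [234.9249 205.6662]
 [238.3894 267.1612]
 [116.1155 274.0498]] [[235, 207], [235, 267], [116, 272], [118, 213]]
[[0.5204 0.447 ]
 [0.5361 0.1874]
 [0.4054 0.1748]
 [0.3899 0.4279]] [0.463  0.3093 0.004 ] [0.2601 0.1313 0.2536]
```

View pics/crop1.png

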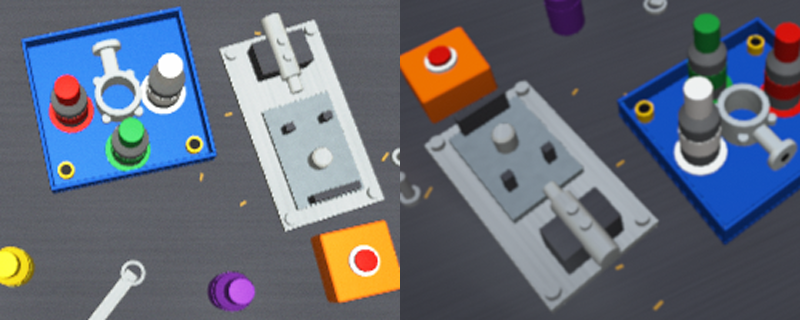

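The crop confirms the choice: the green cap with a grey body is in the tray, and the yellow and purple look-alikes stand outside it. The boss is at about (460,228) in top and the ram points up in the image. Next I triangulate.

Run:
```python
from h import *
np.set_printoptions(precision=4,suppress=True)
T,S=cam("top"),cam("scene")
t=cv2.imread("pics/top0.png");s=cv2.imread("pics/scene0.png")
g=lambda im:cv2.cvtColor(im,cv2.COLOR_BGR2HSV)
for n,a,b in(("red",(301.7,186),(371.8,257.6)),("green",(341.5,212.3),(314.3,252)),("white",(365.9,174),(308.5,297))):
    print(n,tri((T,a),(S,b)))
for z in(.113+.008-.018,): pass
# tray corners: rim outer
print("tray corners");q=np.array([onz(T,p,.032) for p in((373,135.5),(394,228),(294,249),(273.5,154.5))]);print(q,q.mean(0),[np.degrees(np.arctan2(*(q[i]-q[j])[[1,0]])) for i,j in((0,1),(3,2))])
q=np.array([onz(T,p,.004) for p in((236,207),(237.5,267),(117,273),(117.5,212))]);print("mat",q,q.mean(0),[np.degrees(np.arctan2(*(q[i]-q[j])[[1,0]])) for i,j in((0,1),(3,2))])
# fixture: boss top, crop scale .625 top / .6875,.7 scene
print("boss",tri((T,(460,228.5)),(S,(173,323))), "cheeks",tri((T,(260+288*.625,130+128*.625)),(S,(100+508*.7-280,230+182*.6875))),tri((T,(260+325*.625,130+117*.625)),(S,(100+547*.7-280,230+153*.6875))))
```

```text
red (array([0.5494, 0.0393, 0.1051]), np.float64(0.0007421213537258961))
green (array([ 0.4985, -0.0369,  0.1041]), np.float64(0.0017210584852120937))
white (array([ 0.5745, -0.0828,  0.1016]), np.float64(0.0007371130942234561))
tray corners
[[ 0.682  -0.1042  0.032 ]
 [ 0.4836 -0.1438  0.032 ]
 [ 0.4398  0.0582  0.032 ]
 [ 0.6397  0.1047  0.032 ]] [ 0.5613 -0.0213  0.032 ] [np.float64(11.29444420513924), np.float64(13.083131420296894)]
mat [[0.5332 0.185  0.004 ]
 [0.4058 0.1767 0.004 ]
 [0.3921 0.4263 0.004 ]
 [0.5216 0.4367 0.004 ]] [0.4632 0.3062 0.004 ] [np.float64(3.7159473311905264), np.float64(4.597591787126503)]
boss (array([ 0.4822, -0.2777,  0.0346]), np.float64(0.0015362668425394016)) cheeks (array([ 0.525 , -0.2695, -0.0001]), np.float64(0.022761140075977168)) (array([ 0.5335, -0.2596,  0.06  ]), np.float64(0.017707650335239994))
```

```bash
cat >> h.py <<'E'
def to(p,head,o=None):
    "shift mm & turn in tool axes to reach TCP p, tool x at heading deg, z down"
    o=o or get_obs();Rt=R.from_rotvec(o["tool_rot"]);h=np.radians(head)
    x=[np.cos(h),np.sin(h),0];z=[0,0,-1];Rg=R.from_matrix(np.c_[x,np.cross(z,x),z])
    print("xyz",Rt.inv().apply(np.array(p)-o["position"]).round(4)*1000,"rot",(Rt.inv()*Rg).as_rotvec().round(3),"dist",np.linalg.norm(np.array(p)-o["position"]).round(3))
E
python3 - <<'E'
from h import *
to([.5494,.0393,.25],192.4)
E
```

```text
xyz [-498.8 -340.7  -19.2] rot [-0.002 -0.001 -0.583] dist 0.604
```

```bash
python3 -m handwheel '{"xyz":[[-40,-27,-2],[-80,-54,-3],[-120,-82,-5],[-160,-109,-6],[-195,-133,-8],[-230,-157,-9],[-265,-181,-10],[-300,-205,-12],[-335,-229,-13],[-365,-249,-14],[-390,-266,-15],[-405,-277,-16]],"rotation":[[0,0,-0.05],[0,0,-0.1],[0,0,-0.15],[0,0,-0.2],[0,0,-0.25],[0,0,-0.3],[0,0,-0.35],[0,0,-0.4],[0,0,-0.45],[0,0,-0.5],[0,0,-0.55],[0,0,-0.583]],"fingers":[1,1,1,1,1,1,1,1,1,1,1,1]}'
python3 - <<'E'
from h import *
to([.5494,.0393,.25],192.4)
E
```

```text
time_s: 1.15
position: [0.4861, 0.1301, 0.2472]
tool_rot: [-0.34, 3.123, -0.001]
contact_force: [0.7, 0.5, 0.8]
width: 0.997
grasp_force: 0.0
xyz [ -42.3 -102.3   -2.8] rot [-0.001  0.     0.   ] dist 0.111
```

```bash
cat >> h.py <<'E'
def snap(name):
    o=get_obs();im=get_image("wrist");cv2.imwrite(f"pics/{name}.png",im);np.save(f"pics/{name}.npy",{k:o[k] for k in("position","tool_rot")});return im,o
def load(name):
    o=np.load(f"pics/{name}.npy",allow_pickle=True).item();return cv2.imread(f"pics/{name}.png"),o,cam("wrist",o)
np.set_printoptions(precision=4,suppress=True)
E
python3 -c "
from h import *
snap('w1')"
python3 -m handwheel '{"xyz":[[-12,-30,-1],[-25,-60,-1],[-37,-88,-2],[-42,-102,-3],[-42,-102,-3],[-42,-102,-3]],"rotation":[[0,0,0],[0,0,0],[0,0,0],[0,0,0],[0,0,0],[0,0,0]],"fingers":[1,1,1,1,1,1]}'
python3 - <<'E'
from h import *
snap('w2')
for n in('w1','w2'):
    im,o,C=load(n)
    for c in("red","green","white"): print(n,c,blobs(mask(im,c),amin=150)[:5])
    for c,X in(("red",(.5494,.0393,.121)),("green",(.4985,-.0369,.121)),("white",(.5745,-.0828,.121))): print(c,"pred cap top",proj(C,X))
cv2.imwrite("pics/w12.png",np.hstack([cv2.resize(load(n)[0],(400,300)) for n in('w1','w2')]))
E
```

```text
time_s: 1.7
position: [0.5475, 0.0424, 0.2498]
tool_rot: [0.337, -3.122, -0.002]
contact_force: [-0.7, -0.4, -0.6]
width: 0.999
grasp_force: 0.0
w1 red [(1614, [177.2, 272.0], [153, 248, 49, 48]), (977, [215.5, 230.3], [183, 210, 55, 52])]
w1 green [(2095, [82.5, 187.1], [52, 166, 63, 44]), (1312, [149.3, 169.7], [118, 141, 54, 61])]
w1 white [(2226, [125.8, 252.2], [63, 209, 101, 99]), (777, [10.6, 279.0], [0, 259, 26, 38]), (181, [144.1, 312.8], [130, 308, 32, 10]), (151, [480.7, 359.1], [474, 354, 18, 13])]
red pred cap top [174.8396 280.4583]
green pred cap top [ 73.8226 191.7377]
white pred cap top [  5.669  278.2321]
w2 red [(1155, [303.5, 221.7], [284, 198, 40, 45]), (270, [301.4, 184.1], [278, 174, 54, 25])]
w2 green [(1681, [213.5, 129.2], [190, 108, 49, 44]), (785, [256.2, 128.4], [230, 97, 42, 63])]
w2 white [(9032, [49.0, 138.7], [0, 0, 99, 245]), (2738, [226.4, 211.0], [156, 168, 113, 101]), (1313, [132.0, 224.0], [111, 204, 43, 40]), (813, [6.8, 242.7], [0, 195, 21, 74]), (244, [242.8, 273.6], [226, 269, 35, 10])]
red pred cap top [308.289  225.9962]
green pred cap top [213.0051 130.5963]
white pred cap top [133.7657 224.0316]
```

View pics/w12.png

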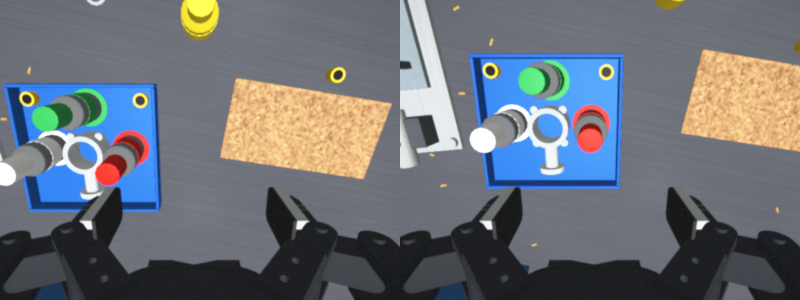

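The two wrist views show the tray with the three caps where predicted: in w2, red at (304,222), green at (213,129) and white at (132,224). I now triangulate the caps' top discs between w1, w2 and the fixed cameras.

Run:
```python
from h import *
C1,C2=load('w1')[2],load('w2')[2]
T,S=cam("top"),cam("scene")
# top-disc centres: far/low edge of the blob bbox minus radius
print("red",tri((C1,(177,272+1)),(C2,(304,222))),onz(C2,(304,222),.121))
print("green",tri((C1,(74,188)),(C2,(213,130))),onz(C2,(211,129.5),.121))
print("white",onz(C2,(132,224),.121))
o=get_obs();print(o["position"],o["tool_rot"],o["time_s"])
to([.5490,.0410,.083],192.4)
```

```text
red (array([0.5508, 0.0361, 0.1055]), np.float64(0.00035170323566764125)) [0.5472 0.0357 0.121 ]
green (array([ 0.4976, -0.0383,  0.1176]), np.float64(0.0009293206122206886)) [ 0.4981 -0.0383  0.121 ]
white [ 0.5747 -0.084   0.121 ]
[0.5471 0.0431 0.2498] [ 0.3388 -3.1218 -0.0018] 1.75
xyz [ -1.6  -2.7 166.8] rot [ 0.001 -0.001 -0.   ] dist 0.167
```

```bash
python3 -c "
from h import *
to([.5490,.0380,.083],192.4)"
python3 -m handwheel '{"xyz":[[-1,-5.5,0],[-1,-5.5,15],[-1,-5.5,40],[-1,-5.5,70],[-1,-5.5,100],[-1,-5.5,130],[-1,-5.5,153],[-1,-5.5,165],[-1,-5.5,167],[-1,-5.5,167],[-1,-5.5,167]],"rotation":[[0,0,0],[0,0,0],[0,0,0],[0,0,0],[0,0,0],[0,0,0],[0,0,0],[0,0,0],[0,0,0],[0,0,0],[0,0,0]],"fingers":[1,1,1,1,1,1,1,1,1,1,1]}'
python3 -c "
from h import *
snap('w3');im=load('w3')[0];print(blobs(mask(im,'red'))[:3]);cv2.imwrite('pics/w3s.png',cv2.resize(im,(480,360)))
to([.5490,.0380,.083],192.4)"
```

```text
xyz [ -1.   -5.6 166.8] rot [ 0.001 -0.001 -0.   ] dist 0.167
time_s: 2.67
position: [0.5514, 0.0374, 0.085]
tool_rot: [-0.34, 3.12, -0.001]
contact_force: [0.4, 0.2, 0.0]
width: 0.997
grasp_force: 0.0
[(8597, [313.5, 330.9], [268, 269, 92, 121]), (1881, [309.6, 226.5], [264, 199, 98, 58])]
xyz [2.5 1.3 2.4] rot [-0.001  0.004  0.   ] dist 0.004
```

View pics/w3s.png

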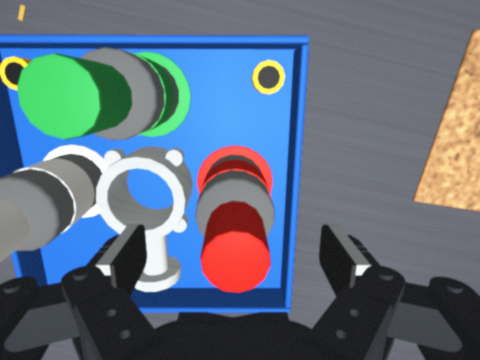

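```bash
python3 -c "
from h import *
C=load('w3')[2];p=onz(C,(314,345),.121);o=get_obs();print(p,o['position'],o['joint_velocities']);to([p[0],p[1],.083],192.4)"
```

```text
[0.5469 0.0355 0.121 ] [0.5518 0.0373 0.0854] [-0.0033 -0.0061 -0.0034 -0.0005  0.0005 -0.0003]
xyz [ 5.1 -0.7  2.4] rot [-0.001  0.004  0.   ] dist 0.006
```

```bash
python3 -m handwheel '{"xyz":[[2,-1,1],[4,-1,2],[4,-1,2],[4,-1,2],[4,-1,2],[4,-1,2],[4,-1,2],[4,-1,2],[4,-1,2]],"rotation":[[0,0,0],[0,0,0],[0,0,0],[0,0,0],[0,0,0],[0,0,0],[0,0,0],[0,0,0],[0,0,0]],"fingers":[1,1,0,0,0,0,0,0,0]}'
```

```text
time_s: 3.47
position: [0.5468, 0.0357, 0.0818]
tool_rot: [-0.339, 3.122, 0.001]
contact_force: [-0.4, 2.5, 4.2]
width: 0.334
grasp_force: 63.4
```

```bash
python3 -m handwheel '{"xyz":[[0,0,-10],[0,0,-35],[0,0,-65],[0,0,-95],[0,0,-122],[2,15,-145],[3,42,-155],[4,75,-155],[5,108,-155],[6,141,-155],[7,174,-155],[8,207,-155]],"rotation":[[0,0,0],[0,0,0],[0,0,0],[0,0,0],[0,0,0],[0,0,0],[0,0,0],[0,0,0],[0,0,0],[0,0,0],[0,0,0],[0,0,0]],"fingers":[0,0,0,0,0,0,0,0,0,0,0,0]}'
python3 -m handwheel '{"xyz":[[1,33,0],[2,66,0],[3,96,5],[4,120,15],[5,137,35],[5,146,60],[5,149,85],[5,149,105],[5,149,120],[5,149,130],[5,149,134],[5,149,134]],"rotation":[[0,0,0],[0,0,0],[0,0,0],[0,0,0],[0,0,0],[0,0,0],[0,0,0],[0,0,0],[0,0,0],[0,0,0],[0,0,0],[0,0,0]],"fingers":[0,0,0,0,0,0,0,0,0,0,0,0]}'
python3 -c "
from h import *
to([.458,.381,.079],192.4)"
```

```text
time_s: 4.47
position: [0.493, 0.2366, 0.236]
tool_rot: [0.338, -3.122, 0.002]
contact_force: [0.2, 0.0, -1.9]
width: 0.337
grasp_force: 62.9
time_s: 5.47
position: [0.4566, 0.3796, 0.1012]
tool_rot: [0.339, -3.121, 0.002]
contact_force: [0.5, 1.0, -2.1]
width: 0.337
grasp_force: 62.9
xyz [-1.7  1.1 22.2] rot [-0.001 -0.002 -0.   ] dist 0.022
```

```bash
python3 -m handwheel '{"xyz":[[0,0,5],[0,0,11],[0,0,16],[0,0,19],[0,0,21],[0,0,21]],"rotation":[[0,0,0],[0,0,0],[0,0,0],[0,0,0],[0,0,0],[0,0,0]],"fingers":[0,0,0,0,0,0]}'
```

```text
time_s: 5.97
position: [0.4569, 0.38, 0.0808]
tool_rot: [0.339, -3.122, 0.001]
contact_force: [-0.1, 0.0, -1.8]
width: 0.338
grasp_force: 62.9
```

```bash
python3 -m handwheel '{"xyz":[[0,0,1],[0,0,2],[0,0,3],[0,0,3]],"rotation":[[0,0,0],[0,0,0],[0,0,0],[0,0,0]],"fingers":[0,0,0,0]}'
```

```text
time_s: 6.3
position: [0.4572, 0.3802, 0.0782]
tool_rot: [0.339, -3.123, 0.0]
contact_force: [0.7, -0.9, -2.2]
width: 0.338
grasp_force: 62.9
```

```bash
python3 -m handwheel '{"xyz":[[0,0,1],[0,0,1],[0,0,1],[0,0,1],[0,0,0],[0,0,-30],[0,0,-70],[0,0,-110],[0,-20,-145],[3,-50,-160],[7,-85,-160],[11,-120,-160]],"rotation":[[0,0,0],[0,0,0],[0,0,0],[0,0,0],[0,0,0],[0,0,0],[0,0,0],[0,0,0],[0,0,0],[0,0,0],[0,0,0],[0,0,0]],"fingers":[0,1,1,1,1,1,1,1,1,1,1,1]}'
python3 -m handwheel '{"xyz":[[5,-38,0],[10,-76,0],[14,-114,0],[18,-152,0],[22,-190,0],[26,-228,0],[31,-262,0],[36,-286,0],[40,-297,0],[40,-297,0],[40,-297,0]],"rotation":[[0,0,0],[0,0,0],[0,0,0],[0,0,0],[0,0,0],[0,0,0],[0,0,0],[0,0,0],[0,0,0],[0,0,0],[0,0,0]],"fingers":[1,1,1,1,1,1,1,1,1,1,1]}'
python3 - <<'E'
from h import *
im,o=snap('w4');C=load('w4')[2]
for c in("red","green","white"): print(c,blobs(mask(im,c),amin=150)[:4])
t=get_image("top");cv2.imwrite("pics/top1.png",t);s=get_image("scene");cv2.imwrite("pics/scene1.png",s)
print("red in top",blobs(mask(t,"red"),(90,150,260,290)))
cv2.imwrite("pics/v4.png",np.hstack([cv2.resize(im,(400,300)),cv2.resize(s[160:460,200:600],(400,300))]))
to([.497,-.0385,.082],192.4)
E
```

```text
time_s: 7.3
position: [0.4734, 0.2603, 0.241]
tool_rot: [-0.341, 3.118, 0.002]
contact_force: [0.9, -0.2, -0.3]
width: 1.001
grasp_force: 0.0
time_s: 8.22
position: [0.4967, -0.0376, 0.2383]
tool_rot: [-0.337, 3.123, 0.002]
contact_force: [-0.6, 0.3, 0.7]
width: 0.998
grasp_force: 0.0
red [(2236, [372.1, 263.4], [344, 238, 56, 52])]
green [(1450, [310.2, 225.6], [290, 201, 41, 47]), (498, [311.1, 185.2], [282, 171, 60, 39])]
white [(16045, [89.7, 194.7], [0, 34, 168, 305]), (2436, [294.1, 279.5], [221, 236, 121, 100]), (1142, [227.9, 314.8], [208, 297, 41, 37]), (962, [350.0, 14.5], [327, 0, 53, 39])]
red in top [(210, [115.0, 230.7], [107, 223, 17, 16])]
xyz [  0.3  -2.2 156.2] rot [0.001 0.    0.002] dist 0.156
```

View pics/v4.png

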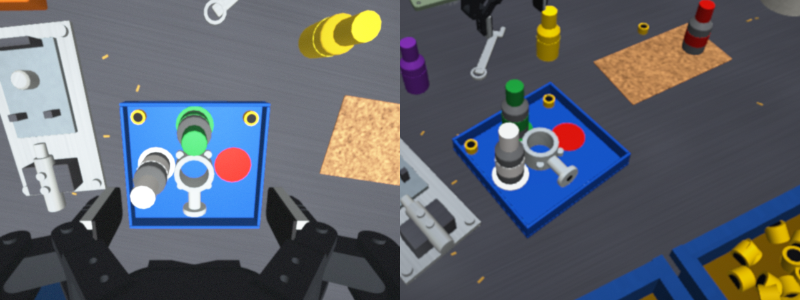

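Red stands upright on the mat, and in w4 its pad is visible at (372,263) and the green cap at (310,226).

Run:
```python
from h import *
C=load('w4')[2];p=onz(C,(310.5,226),.121);print("green",p,"redpad",onz(C,(372,263.4),.008),"white cap",onz(C,(228,316),.121))
T,S=cam("top"),cam("scene")
for c,r,q in(("red",(290,170,330,215),(340,260,440,330)),):
    a=blobs(mask(cv2.imread("pics/top1.png"),c),r);b=blobs(mask(cv2.imread("pics/scene1.png"),c),q);print(a,b,tri((T,a[0][1]),(S,b[0][1])))
to([p[0],p[1],.082],192.4)
```

```text
green [ 0.4955 -0.0399  0.121 ] redpad [0.5497 0.0358 0.008 ] white cap [ 0.5751 -0.0845  0.121 ]
[(294, [302.2, 203.7], [291, 191, 26, 22])] [(594, [369.1, 296.2], [353, 284, 31, 26])] (array([ 0.5435,  0.0453, -0.0068]), np.float64(1.356948522091373e-05))
xyz [  2.   -3.2 156.2] rot [0.001 0.    0.002] dist 0.156
```

```bash
python3 -m handwheel '{"xyz":[[1.5,-2.5,10],[1.5,-2.5,35],[1.5,-2.5,70],[1.5,-2.5,105],[1.5,-2.5,135],[1.5,-2.5,150],[1.5,-2.5,156],[1.5,-2.5,156],[1.5,-2.5,156]],"rotation":[[0,0,0],[0,0,0],[0,0,0],[0,0,0],[0,0,0],[0,0,0],[0,0,0],[0,0,0],[0,0,0]],"fingers":[1,1,1,1,1,1,1,1,1]}'
python3 -m handwheel '{"xyz":[[0,0,0],[0,0,0],[0,0,0],[0,0,0],[0,0,0],[0,0,0],[0,0,0]],"rotation":[[0,0,0],[0,0,0],[0,0,0],[0,0,0],[0,0,0],[0,0,0],[0,0,0]],"fingers":[0,0,0,0,0,0,0]}'
```

```text
time_s: 9.12
position: [0.4964, -0.0404, 0.0826]
tool_rot: [-0.34, 3.122, -0.0]
contact_force: [0.2, 0.8, 0.2]
width: 1.002
grasp_force: 0.0
time_s: 9.7
position: [0.4967, -0.0408, 0.0833]
tool_rot: [-0.339, 3.122, -0.0]
contact_force: [-1.6, 0.5, 5.5]
width: 0.333
grasp_force: 59.7
```

```bash
python3 -m handwheel '{"xyz":[[0,0,-10],[0,0,-35],[0,0,-65],[0,0,-95],[0,0,-122],[-2,15,-145],[-5,42,-152],[-9,75,-152],[-13,108,-152],[-17,141,-152],[-21,174,-152],[-25,207,-152]],"rotation":[[0,0,0],[0,0,0],[0,0,0],[0,0,0],[0,0,0],[0,0,0],[0,0,0],[0,0,0],[0,0,0],[0,0,0],[0,0,0],[0,0,0]],"fingers":[0,0,0,0,0,0,0,0,0,0,0,0]}'
python3 -m handwheel '{"xyz":[[-4,33,0],[-8,62,0],[-11,88,0],[-13,108,5],[-14,121,20],[-15,127,45],[-15,128,75],[-15,128,100],[-15,128,120],[-15,128,133],[-15,128,140],[-15,128,140]],"rotation":[[0,0,0],[0,0,0],[0,0,0],[0,0,0],[0,0,0],[0,0,0],[0,0,0],[0,0,0],[0,0,0],[0,0,0],[0,0,0],[0,0,0]],"fingers":[0,0,0,0,0,0,0,0,0,0,0,0]}'
python3 -c "
from h import *
to([.464,.295,.079],192.4)"
```

```text
time_s: 10.7
position: [0.4751, 0.168, 0.2342]
tool_rot: [0.338, -3.123, 0.001]
contact_force: [0.1, 0.0, -1.3]
width: 0.333
grasp_force: 60.1
time_s: 11.7
position: [0.4614, 0.2941, 0.0922]
tool_rot: [0.338, -3.119, 0.003]
contact_force: [-0.8, -0.1, -1.5]
width: 0.339
grasp_force: 60.1
xyz [-2.8  0.3 13.1] rot [-0.001 -0.005 -0.   ] dist 0.013
```

```bash
python3 -m handwheel '{"xyz":[[0,0,5],[0,0,9],[0,0,12],[0,0,13],[0,0,13.5],[0,0,13.5]],"rotation":[[0,0,0],[0,0,0],[0,0,0],[0,0,0],[0,0,0],[0,0,0]],"fingers":[0,0,0,0,0,0]}'
python3 -m handwheel '{"xyz":[[0,0,0],[0,0,0],[0,0,0],[0,0,0],[0,0,-5],[0,0,-30],[0,0,-70],[0,0,-110],[-2,-20,-145],[-4,-50,-160],[-6,-85,-160],[-8,-120,-160]],"rotation":[[0,0,0],[0,0,0],[0,0,0],[0,0,0],[0,0,0],[0,0,0],[0,0,0],[0,0,0],[0,0,0],[0,0,0],[0,0,0],[0,0,0]],"fingers":[1,1,1,1,1,1,1,1,1,1,1,1]}'
python3 -m handwheel '{"xyz":[[-3,-38,0],[-6,-76,0],[-9,-114,0],[-12,-152,0],[-15,-190,0],[-18,-228,0],[-20,-255,0],[-21,-270,0],[-21,-274,0],[-21,-274,0],[-21,-274,0]],"rotation":[[0,0,0],[0,0,0],[0,0,0],[0,0,0],[0,0,0],[0,0,0],[0,0,0],[0,0,0],[0,0,0],[0,0,0],[0,0,0]],"fingers":[1,1,1,1,1,1,1,1,1,1,1]}'
python3 - <<'E'
from h import *
im,o=snap('w5');C=load('w5')[2]
for c in("red","green","white"):
  for b in blobs(mask(im,c),amin=150)[:4]: print(c,b,onz(C,b[1],.121 if c=="white" else .008))
cv2.imwrite("pics/v5.png",im)
to([.574,-.0845,.082],192.4)
E
```

```text
time_s: 12.2
position: [0.4633, 0.2951, 0.081]
tool_rot: [-0.339, 3.123, 0.0]
contact_force: [-0.9, -0.0, -1.1]
width: 0.336
grasp_force: 60.1
time_s: 13.2
position: [0.4982, 0.1791, 0.2439]
tool_rot: [-0.341, 3.117, 0.001]
contact_force: [0.7, -1.1, -1.1]
width: 1.001
grasp_force: 0.0
time_s: 14.12
position: [0.5756, -0.0822, 0.2407]
tool_rot: [0.34, -3.123, -0.002]
contact_force: [-0.1, 1.0, -0.8]
width: 1.001
grasp_force: 0.0
red (2543, [437.6, 197.2], [410, 169, 56, 58]) [0.5494 0.0365 0.008 ]
green (3176, [376.4, 127.0], [345, 95, 63, 65]) [ 0.4987 -0.0386  0.008 ]
white (16838, [138.3, 145.1], [25, 0, 197, 271]) [ 0.5458 -0.2058  0.121 ]
white (2124, [377.3, 218.1], [345, 170, 67, 101]) [ 0.5596 -0.0406  0.121 ]
white (1342, [309.7, 225.5], [289, 206, 42, 41]) [ 0.5747 -0.0849  0.121 ]
white (672, [92.0, 38.0], [78, 23, 29, 31]) [ 0.4882 -0.2393  0.121 ]
xyz [  2.1  -2.4 158.8] rot [ 0.001 -0.     0.001] dist 0.159
```

View pics/v5.png

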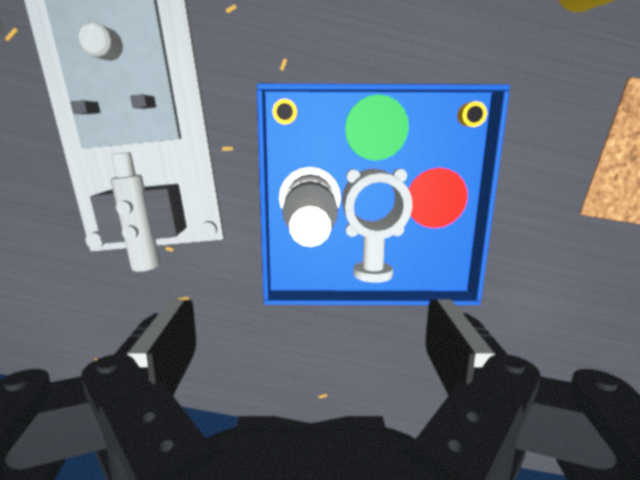

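The crop-free view shows white at (310,226) with clear finger room, the pads at (376,127) and (438,197), and the valve at (378,205).

```bash
python3 -m handwheel '{"xyz":[[1.5,-2.7,10],[1.5,-2.7,35],[1.5,-2.7,70],[1.5,-2.7,105],[1.5,-2.7,135],[1.5,-2.7,150],[1.5,-2.7,158],[1.5,-2.7,158],[1.5,-2.7,158]],"rotation":[[0,0,0],[0,0,0],[0,0,0],[0,0,0],[0,0,0],[0,0,0],[0,0,0],[0,0,0],[0,0,0]],"fingers":[1,1,1,1,1,1,1,1,1]}'
python3 -m handwheel '{"xyz":[[0,0,0],[0,0,0],[0,0,0],[0,0,0],[0,0,0],[0,0,0],[0,0,0]],"rotation":[[0,0,0],[0,0,0],[0,0,0],[0,0,0],[0,0,0],[0,0,0],[0,0,0]],"fingers":[0,0,0,0,0,0,0]}'
```

```text
time_s: 14.92
position: [0.5754, -0.0859, 0.0831]
tool_rot: [-0.341, 3.123, -0.0]
contact_force: [0.5, -1.0, 0.2]
width: 0.997
grasp_force: 0.0
time_s: 15.5
position: [0.5758, -0.0866, 0.0838]
tool_rot: [-0.339, 3.122, -0.001]
contact_force: [-1.2, 0.8, 5.1]
width: 0.336
grasp_force: 59.2
```

```bash
python3 -c "
from h import *
to([.467,.213,.079],192.4)"
```

```text
xyz [ 42.  316.    4.6] rot [-0.001  0.002 -0.   ] dist 0.319
```

```bash
python3 -m handwheel '{"xyz":[[0,0,-10],[0,0,-35],[0,0,-65],[0,0,-95],[0,0,-122],[2,15,-145],[6,42,-152],[10,75,-152],[14,108,-152],[18,141,-152],[23,174,-152],[28,207,-152]],"rotation":[[0,0,0],[0,0,0],[0,0,0],[0,0,0],[0,0,0],[0,0,0],[0,0,0],[0,0,0],[0,0,0],[0,0,0],[0,0,0],[0,0,0]],"fingers":[0,0,0,0,0,0,0,0,0,0,0,0]}'
python3 -m handwheel '{"xyz":[[5,33,0],[9,60,0],[12,82,0],[13,97,5],[14,105,20],[14,109,45],[14,109,75],[14,109,100],[14,109,120],[14,109,135],[14,109,143],[14,109,143]],"rotation":[[0,0,0],[0,0,0],[0,0,0],[0,0,0],[0,0,0],[0,0,0],[0,0,0],[0,0,0],[0,0,0],[0,0,0],[0,0,0],[0,0,0]],"fingers":[0,0,0,0,0,0,0,0,0,0,0,0]}'
python3 -c "
from h import *
to([.467,.213,.080],192.4)"
```

```text
time_s: 16.5
position: [0.502, 0.1108, 0.2344]
tool_rot: [0.338, -3.122, 0.0]
contact_force: [0.5, -0.1, -2.1]
width: 0.337
grasp_force: 59.7
time_s: 17.5
position: [0.4641, 0.2124, 0.0894]
tool_rot: [0.338, -3.118, 0.002]
contact_force: [-0.3, 0.3, -1.2]
width: 0.337
grasp_force: 59.7
xyz [-3.  -0.   9.4] rot [-0.    -0.006 -0.   ] dist 0.01
```

```bash
python3 -m handwheel '{"xyz":[[0,0,5],[0,0,8],[0,0,9.5],[0,0,10],[0,0,10]],"rotation":[[0,0,0],[0,0,0],[0,0,0],[0,0,0],[0,0,0]],"fingers":[0,0,0,0,0]}'
python3 -m handwheel '{"xyz":[[0,0,0],[0,0,0],[0,0,0],[0,0,0],[0,0,-5],[0,0,-30],[0,0,-70],[0,0,-110],[-3,-15,-145],[-8,-45,-160],[-14,-80,-160],[-20,-115,-160]],"rotation":[[0,0,0],[0,0,0],[0,0,0],[0,0,0],[0,0,0],[0,0,0],[0,0,0],[0,0,0],[0,0,0],[0,0,0],[0,0,0],[0,0,0]],"fingers":[1,1,1,1,1,1,1,1,1,1,1,1]}'
python3 -m handwheel '{"xyz":[[-6,-36,0],[-12,-72,0],[-18,-105,0],[-22,-127,0],[-24,-136,0],[-24,-136,0],[-24,-136,0],[-24,-136,0]],"rotation":[[0,0,0],[0,0,0],[0,0,0],[0,0,0],[0,0,0],[0,0,0],[0,0,0],[0,0,0]],"fingers":[1,1,1,1,1,1,1,1]}'
python3 - <<'E'
from h import *
im,o=snap('w6');C=load('w6')[2]
for c in("red","green","white"):
  for b in blobs(mask(im,c),amin=150)[:5]: print(c,b,onz(C,b[1],.008))
print(proj(C,(.563,-.0243,.045)),o["position"])
s=get_image("scene");cv2.imwrite("pics/scene2.png",s)
cv2.imwrite("pics/v6.png",np.hstack([cv2.resize(im[80:400,120:520],(400,320)),cv2.resize(s[140:440,210:585],(400,320))]))
E
```

```text
time_s: 17.92
position: [0.4667, 0.2132, 0.0823]
tool_rot: [-0.339, 3.122, 0.0]
contact_force: [-0.6, 0.1, -2.2]
width: 0.338
grasp_force: 59.7
time_s: 18.92
position: [0.5121, 0.1044, 0.245]
tool_rot: [-0.341, 3.117, -0.001]
contact_force: [0.4, 0.5, -1.0]
width: 0.998
grasp_force: 0.0
time_s: 19.58
position: [0.5626, -0.0212, 0.2418]
tool_rot: [0.341, -3.123, -0.001]
contact_force: [0.3, 0.3, 0.9]
width: 1.002
grasp_force: 0.0
red (2047, [375.6, 199.2], [345, 170, 56, 55]) [0.5514 0.0394 0.008 ]
green (2815, [308.4, 125.6], [278, 95, 63, 65]) [ 0.498  -0.0393  0.008 ]
white (14205, [88.3, 157.5], [0, 0, 161, 270]) [ 0.5713 -0.2363  0.008 ]
white (5115, [273.0, 204.9], [216, 167, 125, 103]) [ 0.5784 -0.0571  0.008 ]
white (699, [14.1, 37.8], [0, 23, 30, 30]) [ 0.4814 -0.3057  0.008 ]
white (246, [309.1, 275.5], [291, 271, 37, 10]) [ 0.6432 -0.0067  0.008 ]
[309.0789 204.5439] [ 0.5626 -0.0212  0.2418]
```

View pics/v6.png

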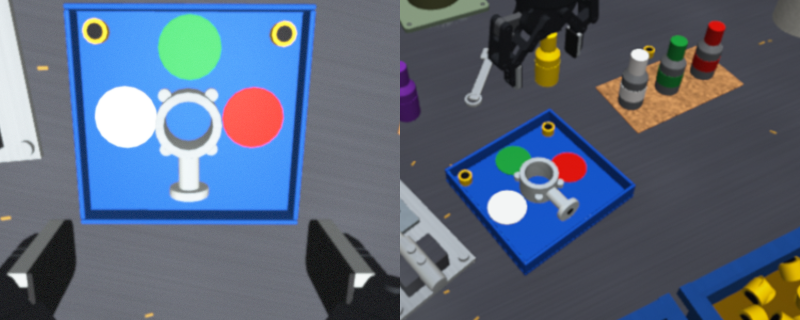

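Three pots stand on the mat (right crop: caps at (638,60), (678,45), (715,30)); the valve ring is at (309,203) in the wrist view, where predicted, with free sides.

Run:
```python
from h import *
im,o=snap('w7');C=load('w7')[2]
for c in("red","green"):
  b=blobs(mask(im,c),amin=150)[0];print(c,b[1],onz(C,b[1],.008))
g=cv2.cvtColor(im,cv2.COLOR_BGR2HSV);m=((g[...,0]>100)&(g[...,0]<125)&(g[...,1]>150)).astype(np.uint8)
print("hole",[b for b in blobs(m,(285,180,335,228),20)][:3])
c=(255-0*m);r=cv2.HoughCircles(cv2.medianBlur(im[150:260,250:370,1],3),cv2.HOUGH_GRADIENT,1,10,param1=120,param2=15,minRadius=20,maxRadius=42)
print(r[0][:4]+[250,150,0], [onz(C,(x+250,y+150),.045) for x,y,_ in r[0][:3]])
to([.5625,-.0245,.05],192.4)
```

```text
red [375.5, 199.2] [0.5514 0.0393 0.008 ]
green [308.6, 125.6] [ 0.4981 -0.0391  0.008 ]
hole [(1235, [307.8, 200.7], [286, 183, 44, 37])]
[[307.5 204.5  24.1]
 [369.5 197.5  28.4]
 [307.5 193.5  25.7]
 [318.5 199.5  21.3]] [array([ 0.5634, -0.0256,  0.045 ]), array([0.5455, 0.0261, 0.045 ]), array([ 0.5538, -0.0277,  0.045 ])]
xyz [  0.9  -3.3 191.9] rot [ 0.    -0.     0.002] dist 0.192
```

```bash
python3 -m handwheel '{"xyz":[[0.5,-4,10],[0.5,-4,40],[0.5,-4,75],[0.5,-4,110],[0.5,-4,140],[0.5,-4,165],[0.5,-4,182],[0.5,-4,192],[0.5,-4,192],[0.5,-4,192]],"rotation":[[0,0,0],[0,0,0],[0,0,0],[0,0,0],[0,0,0],[0,0,0],[0,0,0],[0,0,0],[0,0,0],[0,0,0]],"fingers":[1,1,1,1,1,1,1,1,1,1]}'
python3 -c "
from h import *
snap('w8');cv2.imwrite('pics/v8.png',cv2.resize(load('w8')[0],(480,360)))
to([.563,-.025,.012],192.4)"
```

```text
time_s: 20.57
position: [0.5634, -0.0264, 0.0496]
tool_rot: [0.34, -3.123, -0.0]
contact_force: [0.5, 0.2, 0.3]
width: 0.996
grasp_force: 0.0
xyz [ 1.1  2.  38.7] rot [-0.001  0.002  0.   ] dist 0.039
```

View pics/v8.png

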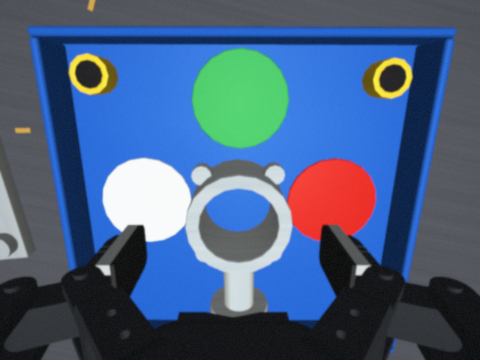

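```bash
python3 -c "
from h import *
C=load('w8')[2];p=onz(C,(319.3,297),.045);print(p);to([p[0],p[1],.012],192.4)"
```

```text
[ 0.5615 -0.0253  0.045 ]
xyz [ 2.6  2.  38.7] rot [-0.001  0.002  0.   ] dist 0.039
```

```bash
python3 -m handwheel '{"xyz":[[1.5,2,2],[1.5,2,12],[1.5,2,22],[1.5,2,31],[1.5,2,37],[1.5,2,38],[1.5,2,38]],"rotation":[[0,0,0],[0,0,0],[0,0,0],[0,0,0],[0,0,0],[0,0,0],[0,0,0]],"fingers":[1,1,1,1,1,1,1]}'
python3 -m handwheel '{"xyz":[[0,0,0],[0,0,0],[0,0,0],[0,0,0],[0,0,0],[0,0,0]],"rotation":[[0,0,0],[0,0,0],[0,0,0],[0,0,0],[0,0,0],[0,0,0]],"fingers":[0,0,0,0,0,0]}'
python3 -m handwheel '{"xyz":[[0,0,-5],[0,0,-10]],"rotation":[[0,0,0],[0,0,0]],"fingers":[0,0]}'
```

```text
time_s: 21.2
position: [0.5607, -0.0249, 0.0106]
tool_rot: [0.339, -3.121, -0.001]
contact_force: [0.3, -0.3, -0.4]
width: 1.0
grasp_force: 0.0
time_s: 21.7
position: [0.5622, -0.0243, 0.0129]
tool_rot: [-0.339, 3.122, 0.001]
contact_force: [-0.6, 3.9, 5.0]
width: 0.693
grasp_force: 64.8
time_s: 21.87
position: [0.5608, -0.0252, 0.0214]
tool_rot: [0.34, -3.122, 0.001]
contact_force: [0.1, -0.0, -2.6]
width: 0.694
grasp_force: 65.1
```

```bash
python3 -m handwheel '{"xyz":[[0,0,-20],[0,0,-50],[0,0,-85],[0,0,-120],[0,-10,-155],[0,-35,-185],[0,-70,-205],[0,-105,-215],[0,-140,-215],[0,-165,-215],[0,-175,-215],[0,-175,-215]],"rotation":[[0,0,0],[0,0,0],[0,0,0],[0,0,0],[0,0,0],[0,0,0],[0,0,0],[0,0,0],[0,0,0],[0,0,0],[0,0,0],[0,0,0]],"fingers":[0,0,0,0,0,0,0,0,0,0,0,0]}'
python3 -m handwheel '{"xyz":[[0,0,0],[0,0,0],[0,0,0]],"rotation":[[0,0,0],[0,0,0],[0,0,0]],"fingers":[0,0,0]}'
python3 -c "
from h import *
snap('f1')"
python3 -m handwheel '{"xyz":[[-5,-15,0],[-15,-40,0],[-25,-65,0],[-30,-80,0],[-30,-80,0],[-30,-80,0],[-30,-80,0],[-30,-80,0]],"rotation":[[0,0,0],[0,0,0],[0,0,0],[0,0,0],[0,0,0],[0,0,0],[0,0,0],[0,0,0]],"fingers":[0,0,0,0,0,0,0,0]}'
python3 -c "
from h import *
snap('f2')
cv2.imwrite('pics/f12.png',np.hstack([cv2.resize(load(n)[0],(400,300)) for n in('f1','f2')]))"
```

```text
time_s: 22.87
position: [0.5987, -0.1988, 0.2362]
tool_rot: [0.333, -3.123, 0.001]
contact_force: [-0.8, 1.1, -3.6]
width: 0.69
grasp_force: 65.4
time_s: 23.12
position: [0.5988, -0.1942, 0.2365]
tool_rot: [0.342, -3.122, -0.001]
contact_force: [0.3, -0.6, -2.4]
width: 0.691
grasp_force: 65.4
time_s: 23.83
position: [0.6453, -0.2661, 0.2368]
tool_rot: [0.341, -3.123, -0.001]
contact_force: [0.3, 0.1, -2.8]
width: 0.691
grasp_force: 65.5
```

View pics/f12.png

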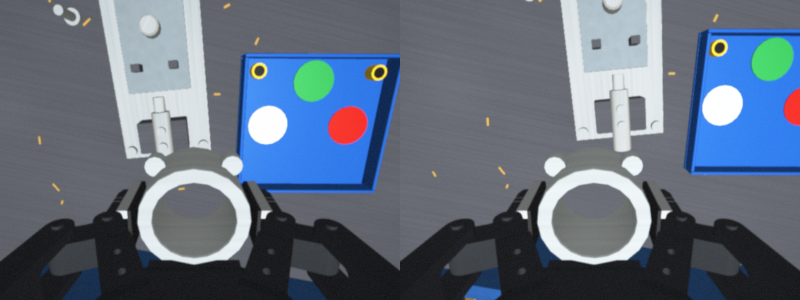

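```bash
python3 -m handwheel '{"xyz":[[15,2,0],[45,6,0],[75,10,0],[105,15,0],[122,18,0],[129,18,0],[129,18,0],[129,18,0],[129,18,0]],"rotation":[[0,0,0],[0,0,0],[0,0,0],[0,0,0],[0,0,0],[0,0,0],[0,0,0],[0,0,0],[0,0,0]],"fingers":[0,0,0,0,0,0,0,0,0]}'
python3 -c "
from h import *
snap('f3')
cv2.imwrite('pics/v9.png',load('f3')[0])"
```

```text
time_s: 24.63
position: [0.5169, -0.2776, 0.2372]
tool_rot: [-0.34, 3.122, -0.001]
contact_force: [0.0, 0.1, -2.4]
width: 0.694
grasp_force: 65.5
```

View pics/v9.png

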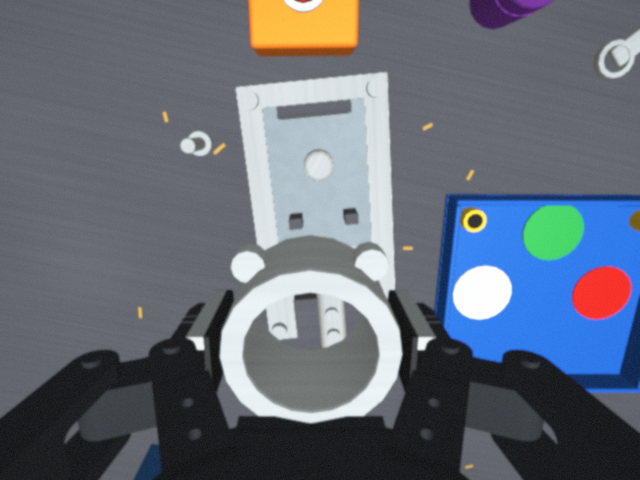

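Run:
```python
from h import *
C1,C3=load('f1')[2],load('f3')[2];T,S=cam("top"),cam("scene")
def circ(n,roi,r):
    im=cv2.medianBlur(load(n)[0][roi[1]:roi[3],roi[0]:roi[2],1],3)
    q=cv2.HoughCircles(im,cv2.HOUGH_GRADIENT,1,10,param1=80,param2=8,minRadius=r[0],maxRadius=r[1]);return q[0][:3]+[roi[0],roi[1],0]
a=circ('f1',(205,10,275,75),(10,20));b=circ('f3',(285,135,350,195),(11,19));print(a,b)
a,b=a[0][:2],b[0][:2]
print("f1f3",tri((C1,a),(C3,b)),"+S",tri((C1,a),(C3,b),(S,(173,320))),"TS",tri((T,(460,228)),(S,(173,320))))
print("onz f3 .046",onz(C3,b,.046),"f1",onz(C1,a,.046))
def head(p,q,z,C=C3):
    d=onz(C,q,z)-onz(C,p,z);return d[:2],np.degrees(np.arctan2(d[1],d[0]))
# lines from f3 edges by fitting: deck/back plate
print(head((237,88),(387,72),.012),head((278,106),(351,100),.05),head((296,217),(350,211),.044))
print("TCP now",get_obs()["position"])
```

```text
[[236.5  39.5  13.8]
 [243.5  47.5  13. ]] [[318.5 165.5  12.9]]
f1f3 (array([ 0.4826, -0.2807,  0.0431]), np.float64(0.00024978844318600767)) +S (array([ 0.4827, -0.2796,  0.0437]), np.float64(0.0020700357690009536)) TS (array([ 0.4818, -0.2759,  0.0414]), np.float64(0.001740960883672115))
onz f3 .046 [ 0.4821 -0.2806  0.046 ] f1 [ 0.4832 -0.2802  0.046 ]
(array([-0.041 ,  0.1255]), np.float64(108.10241309686931)) (array([-0.0169,  0.0559]), np.float64(106.8751871333358)) (array([-0.0155,  0.0451]), np.float64(108.94191246749766))
TCP now [ 0.5169 -0.2776  0.237 ]
```

```bash
python3 -c "
from h import *
im=load('f3')[0];cv2.imwrite('pics/v10.png',cv2.resize(im[60:260,220:410],(760,600)[:2] if 0 else (570,600),interpolation=2))"
```

```text
(no output)
```

View pics/v10.png

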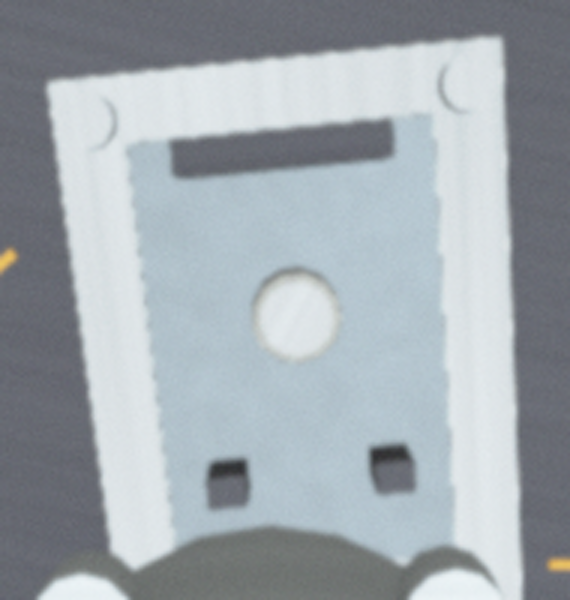

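The boss is at (318,165) in f3, triangulating to (0.4825,-0.2805) with a top at 43 mm (46 expected). The transverse edges give a fixture heading of about 18°. Next I check the valve's centre in the gripper.

Run:
```python
from h import *
im,o,C=load('f3')
q=cv2.HoughCircles(cv2.medianBlur(im[250:440,200:420,1],5),cv2.HOUGH_GRADIENT,1,20,param1=100,param2=15,minRadius=55,maxRadius=100)
Rt=R.from_rotvec(o["tool_rot"])
for x,y,r in q[0][:4]:
    p=onz(C,(x+200,y+250),o["position"][2]+.032);print(x+200,y+250,r,Rt.inv().apply(p-o["position"]))
p=onz(C,(310.5,346),o["position"][2]+.032);print(Rt.inv().apply(p-o["position"]))
to([.4825,-.2803,.10],198.0)
```

```text
310.5 341.5 71.1 [ 0.0034 -0.0021 -0.032 ]
310.5 369.5 99.4 [-0.0069 -0.0021 -0.032 ]
330.5 350.5 71.1 [ 0.0001  0.0043 -0.032 ]
291.5 349.5 72.5 [ 0.0005 -0.0081 -0.032 ]
[ 0.0018 -0.0021 -0.032 ]
xyz [ 34.3   4.8 137. ] rot [-0.001  0.001 -0.097] dist 0.141
```

```bash
python3 -m handwheel '{"xyz":[[10,2,0],[22,5,0],[30,7,10],[32,7,30],[32,7,55],[32,7,80],[32,7,105],[32,7,125],[32,7,137],[32,7,137],[32,7,137]],"rotation":[[0,0,-0.03],[0,0,-0.06],[0,0,-0.09],[0,0,-0.097],[0,0,-0.097],[0,0,-0.097],[0,0,-0.097],[0,0,-0.097],[0,0,-0.097],[0,0,-0.097],[0,0,-0.097]],"fingers":[0,0,0,0,0,0,0,0,0,0,0]}'
python3 -c "
from h import *
im,_=snap('f4');t=get_image('top');s=get_image('scene');cv2.imwrite('pics/scene3.png',s);cv2.imwrite('pics/top3.png',t)
cv2.imwrite('pics/v11.png',np.hstack([cv2.resize(im,(400,300)),cv2.resize(s[220:445,70:370],(400,300))]))
to([.4845,-.2777,.0275],198.0)"
```

```text
time_s: 25.6
position: [0.4834, -0.2776, 0.0995]
tool_rot: [0.491, -3.102, -0.001]
contact_force: [0.9, 0.4, -2.4]
width: 0.687
grasp_force: 65.5
xyz [-0.1  1.3 74.2] rot [-0.003  0.002 -0.001] dist 0.074
```

View pics/v11.png

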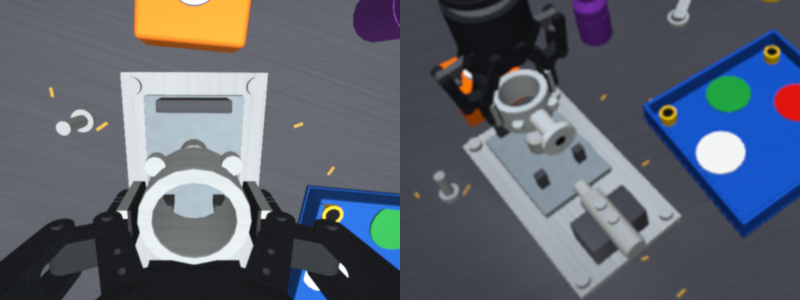

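Aligned: in the wrist view the backstop is level and centred at about 194 px with the ring at 195, and the neck points to the ram. Lowering.

```bash
python3 -m handwheel '{"xyz":[[0,0.5,5],[0,0.5,18],[0,0.5,32],[0,0.5,44],[0,0.5,53],[0,0.5,58],[0,0.5,60],[0,0.5,60]],"rotation":[[0,0,0],[0,0,0],[0,0,0],[0,0,0],[0,0,0],[0,0,0],[0,0,0],[0,0,0]],"fingers":[0,0,0,0,0,0,0,0]}'
python3 -m handwheel '{"xyz":[[0,0,2],[0,0,4],[0,0,6],[0,0,8],[0,0,10],[0,0,10]],"rotation":[[0,0,0],[0,0,0],[0,0,0],[0,0,0],[0,0,0],[0,0,0]],"fingers":[0,0,0,0,0,0]}'
```

```text
time_s: 26.42
position: [0.4827, -0.2772, 0.0394]
tool_rot: [0.49, -3.103, -0.001]
contact_force: [0.1, 0.8, -2.1]
width: 0.69
grasp_force: 65.5
time_s: 26.92
position: [0.4826, -0.277, 0.0293]
tool_rot: [0.49, -3.103, -0.001]
contact_force: [0.4, -0.1, -3.3]
width: 0.688
grasp_force: 65.5
```

```bash
python3 -m handwheel '{"xyz":[[0,0,1],[0,0,2],[0,0,2.5],[0,0,2.5]],"rotation":[[0,0,0],[0,0,0],[0,0,0],[0,0,0]],"fingers":[0,0,0,0]}'
python3 -m handwheel '{"xyz":[[0,0,0],[0,0,0],[0,0,0],[0,0,0],[0,0,-5],[0,0,-30],[0,0,-65],[0,0,-105],[0,0,-145],[0,0,-175],[0,0,-185],[0,0,-185]],"rotation":[[0,0,0],[0,0,0],[0,0,0],[0,0,0],[0,0,0],[0,0,0],[0,0,0],[0,0,0],[0,0,0],[0,0,0],[0,0,0],[0,0,0]],"fingers":[1,1,1,1,1,1,1,1,1,1,1,1]}'
python3 -c "
from h import *
im,_=snap('f5');s=get_image('scene');cv2.imwrite('pics/scene4.png',s)
cv2.imwrite('pics/v12.png',np.hstack([cv2.resize(im[40:370,130:570],(400,300)),cv2.resize(s[260:410,90:290],(400,300))]))"
```

```text
time_s: 27.25
position: [0.4829, -0.2774, 0.0279]
tool_rot: [0.49, -3.103, 0.0]
contact_force: [-2.0, 1.2, 4.1]
width: 0.696
grasp_force: 66.0
time_s: 28.25
position: [0.485, -0.2789, 0.217]
tool_rot: [-0.489, 3.097, -0.011]
contact_force: [-0.1, 0.5, -0.7]
width: 1.002
grasp_force: 0.0
```

View pics/v12.png

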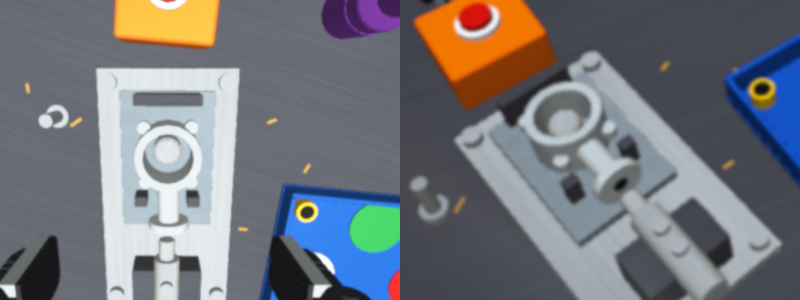

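Seated: in the wrist view the bore is concentric over the boss (168,152 in the crop) and the neck lies between the cheeks pointing at the ram; contact came at the expected height. All 14 views are used, so from here I check numerically. First the pad centres from all stored views, and the caps on the mat.

Run:
```python
from h import *
T,S=cam("top"),cam("scene")
t=get_image("top");s=get_image("scene");cv2.imwrite("pics/top5.png",t);cv2.imwrite("pics/scene5.png",s)
for n in("w5","w6","w7","w8","f1","f2","f3"):
    im,o,C=load(n)
    for c in("red","green","white"):
        for a,p,b in blobs(mask(im,c),amin=1000):
            X=onz(C,p,.008)
            if b[0]>2 and b[0]+b[2]<638 and b[1]>2 and .75<b[2]/b[3]<1.35 and abs(X[0]-.55)<.08 and -.11<X[1]<.06 and a/(b[2]*b[3])>.7: print(n,c,X[:2])
t0=cv2.imread("pics/top0.png")
for c,q in(("red",(335,240,420,335)),("green",(270,220,345,330)),("white",(270,300,345,370))):
    a=blobs(mask(t,c),(270,130,400,255));b=blobs(mask(s,c),q)
    print(c,a[:2],b[:2]);
    if a and b: print(tri((T,a[0][1]),(S,b[0][1])),onz(T,a[0][1],.008),onz(S,b[0][1],.008))
for c,r,q in(("red",(90,200,130,250),(530,150,600,240)),("green",(130,180,180,260),(490,150,600,240)),("white",(170,190,230,260),(470,150,600,260))):
    a=blobs(mask(t,c),(80,180,250,290));b=blobs(mask(s,c),(390,120,600,290));print(c,a[:2],b[:2])
    if a and b: print(tri((T,a[0][1]),(S,b[0][1])))
```

```text
w5 red [0.5492 0.0364]
w5 green [ 0.4985 -0.0387]
w5 white [ 0.6036 -0.0787]
w7 green [ 0.4979 -0.0392]
w8 red [0.5471 0.0348]
w8 green [ 0.4977 -0.0386]
f1 red [0.5498 0.0347]
f1 green [ 0.4987 -0.0395]
f1 white [ 0.5761 -0.0856]
f2 green [ 0.499  -0.0399]
f2 white [ 0.5762 -0.086 ]
f3 red [0.5494 0.0341]
f3 green [ 0.4989 -0.0398]
f3 white [ 0.5756 -0.086 ]
red [(561, [304.2, 199.0], [291, 186, 27, 27])] [(673, [367.5, 296.5], [352, 284, 32, 26])]
(array([0.5504, 0.0392, 0.0044]), np.float64(0.00149917268561946)) [0.55   0.0403 0.008 ] [0.5522 0.0362 0.008 ]
green [(583, [339.4, 222.8], [326, 210, 28, 27])] [(671, [315.8, 290.1], [300, 277, 33, 27])]
(array([ 0.499 , -0.0357,  0.0045]), np.float64(0.0018144616915653753)) [ 0.499  -0.0339  0.008 ] [ 0.501  -0.0386  0.008 ]
white [(588, [361.4, 186.9], [348, 174, 28, 27])] [(866, [310.1, 334.0], [293, 319, 36, 31])]
(array([ 0.5771, -0.0824,  0.0049]), np.float64(0.0016834102961575186)) [ 0.5768 -0.0806  0.008 ] [ 0.5784 -0.0848  0.008 ]
red [(240, [115.8, 231.6], [107, 223, 20, 18]), (60, [138.9, 242.8], [130, 232, 14, 18])] [(243, [506.4, 169.5], [499, 160, 16, 23]), (128, [499.4, 201.6], [492, 196, 17, 12])]
(array([0.4604, 0.3869, 0.1005]), np.float64(0.002006729872575189))
green [(265, [164.2, 229.8], [154, 221, 21, 18]), (94, [183.6, 239.4], [174, 228, 15, 20])] [(327, [469.7, 184.3], [461, 173, 19, 24]), (208, [461.5, 215.1], [452, 205, 22, 17])]
(array([0.4647, 0.2968, 0.0993]), np.float64(0.0014218662584093136))
white [(198, [205.5, 227.4], [198, 220, 16, 16])] [(136, [434.5, 191.2], [427, 186, 16, 11])]
(array([0.4665, 0.2145, 0.1146]), np.float64(0.0016548875641203037))
```

```bash
python3 -m handwheel '{"xyz":[[-3,10,-15],[-10,35,-25],[-20,70,-25],[-30,106,-25],[-40,142,-25],[-50,178,-25],[-60,214,-25],[-70,250,-25],[-80,286,-25],[-90,322,-25],[-100,355,-25],[-108,382,-25]],"rotation":[[0,0,0.01],[0,0,0.02],[0,0,0.03],[0,0,0.04],[0,0,0.05],[0,0,0.06],[0,0,0.07],[0,0,0.08],[0,0,0.09],[0,0,0.097],[0,0,0.097],[0,0,0.097]],"fingers":[1,1,1,1,1,1,1,1,1,1,1,1]}'
python3 -m handwheel '{"xyz":[[0,0,0],[0,0,0],[0,0,0]],"rotation":[[0,0,0],[0,0,0],[0,0,0]],"fingers":[1,1,1]}'
python3 -c "
from h import *
to([.4665,.2135,.0815],192.4)"
```

```text
time_s: 29.45
position: [0.4659, 0.1217, 0.2346]
tool_rot: [0.34, -3.118, -0.001]
contact_force: [0.9, -0.4, 0.8]
width: 0.998
grasp_force: 0.0
time_s: 29.7
position: [0.4669, 0.1189, 0.2355]
tool_rot: [0.339, -3.12, 0.001]
contact_force: [-0.1, -0.4, -0.2]
width: 1.0
grasp_force: 0.0
xyz [-20.4  92.5 153.9] rot [-0.    -0.004  0.   ] dist 0.181
```

```bash
python3 -m handwheel '{"xyz":[[-6,27,0],[-13,60,0],[-18,83,0],[-20,92,5],[-20,92.5,25],[-20,92.5,50],[-20,92.5,75],[-20,92.5,85],[-20,92.5,85],[-20,92.5,85]],"rotation":[[0,0,0],[0,0,0],[0,0,0],[0,0,0],[0,0,0],[0,0,0],[0,0,0],[0,0,0],[0,0,0],[0,0,0]],"fingers":[1,1,1,1,1,1,1,1,1,1]}'
python3 -c "
from h import *
im,o=snap('m1');print(o['position']);to([.4665,.2135,.081],192.4)
C=load('m1')[2]
for b in blobs(mask(im,'white'),amin=600)[:3]: print(b,onz(C,b[1],.117))
print(proj(C,(.4665,.2135,.117)))"
```

```text
time_s: 30.53
position: [0.4676, 0.2129, 0.1519]
tool_rot: [0.336, -3.122, 0.001]
contact_force: [0.7, -0.3, 0.8]
width: 1.004
grasp_force: 0.0
[0.4676 0.2129 0.1519]
xyz [ 2.1  0.5 72.1] rot [-0.     0.001 -0.001] dist 0.072
(2687, [311.6, 270.2], [282, 242, 60, 57]) [0.4664 0.2111 0.117 ]
[316.4492 271.3345]
```

```bash
python3 -m handwheel '{"xyz":[[1.5,0.5,10],[1.5,0.5,30],[1.5,0.5,50],[1.5,0.5,63],[1.5,0.5,70],[1.5,0.5,71],[1.5,0.5,71]],"rotation":[[0,0,0],[0,0,0],[0,0,0],[0,0,0],[0,0,0],[0,0,0],[0,0,0]],"fingers":[1,1,1,1,1,1,1]}'
python3 -m handwheel '{"xyz":[[0,0,0],[0,0,0],[0,0,0],[0,0,0],[0,0,0],[0,0,0]],"rotation":[[0,0,0],[0,0,0],[0,0,0],[0,0,0],[0,0,0],[0,0,0]],"fingers":[0,0,0,0,0,0]}'
python3 -c "
from h import *
to([.576,-.0855,.085],192.4)"
```

```text
time_s: 31.17
position: [0.4664, 0.2143, 0.0817]
tool_rot: [-0.339, 3.122, 0.0]
contact_force: [-0.6, 0.4, 0.5]
width: 0.996
grasp_force: 0.0
time_s: 31.67
position: [0.4666, 0.2143, 0.082]
tool_rot: [-0.339, 3.122, -0.0]
contact_force: [-0.5, -1.1, 4.1]
width: 0.335
grasp_force: 58.9
xyz [ -42.6 -316.3   -2.9] rot [-0.     0.001 -0.   ] dist 0.319
```

```bash
python3 -m handwheel '{"xyz":[[0,0,-10],[0,0,-35],[0,0,-65],[0,0,-95],[0,0,-122],[-2,-15,-145],[-6,-42,-155],[-10,-75,-155],[-14,-108,-155],[-18,-141,-155],[-23,-174,-155],[-28,-207,-155]],"rotation":[[0,0,0],[0,0,0],[0,0,0],[0,0,0],[0,0,0],[0,0,0],[0,0,0],[0,0,0],[0,0,0],[0,0,0],[0,0,0],[0,0,0]],"fingers":[0,0,0,0,0,0,0,0,0,0,0,0]}'
python3 -m handwheel '{"xyz":[[-5,-33,0],[-9,-60,0],[-12,-82,0],[-14,-100,5],[-14.5,-107,20],[-14.5,-109,45],[-14.5,-109,75],[-14.5,-109,100],[-14.5,-109,120],[-14.5,-109,133],[-14.5,-109,138],[-14.5,-109,138],[-14.5,-109,138]],"rotation":[[0,0,0],[0,0,0],[0,0,0],[0,0,0],[0,0,0],[0,0,0],[0,0,0],[0,0,0],[0,0,0],[0,0,0],[0,0,0],[0,0,0],[0,0,0]],"fingers":[0,0,0,0,0,0,0,0,0,0,0,0,0]}' || true
python3 -c "
from h import *
print(get_obs()['position']);to([.576,-.0855,.086],192.4)"
```

```text
time_s: 32.67
position: [0.5375, 0.0167, 0.2363]
tool_rot: [0.339, -3.123, -0.001]
contact_force: [0.3, 0.0, -1.7]
width: 0.337
grasp_force: 59.5
[0.5375 0.0167 0.2363]
xyz [ -15.8 -108.2  150.3] rot [ 0.    -0.001 -0.   ] dist 0.186invalid input
```

```bash
python3 -m handwheel '{"xyz":[[-5,-33,0],[-9,-60,0],[-12,-82,0],[-14.5,-100,5],[-15,-107,20],[-15,-108.5,45],[-15,-108.5,75],[-15,-108.5,100],[-15,-108.5,120],[-15,-108.5,133],[-15,-108.5,138],[-15,-108.5,138]],"rotation":[[0,0,0],[0,0,0],[0,0,0],[0,0,0],[0,0,0],[0,0,0],[0,0,0],[0,0,0],[0,0,0],[0,0,0],[0,0,0],[0,0,0]],"fingers":[0,0,0,0,0,0,0,0,0,0,0,0]}'
python3 -m handwheel '{"xyz":[[0,0,0],[0,0,0],[0,0,0]],"rotation":[[0,0,0],[0,0,0],[0,0,0]],"fingers":[0,0,0]}'
python3 -c "
from h import *
to([.576,-.0855,.086],192.4)
t=get_image('top');s=get_image('scene')
print(blobs(mask(t,'white'),(340,150,390,215)),blobs(mask(s,'white'),(270,265,345,360)))"
```

```text
time_s: 33.67
position: [0.5746, -0.0843, 0.097]
tool_rot: [0.339, -3.12, -0.002]
contact_force: [-0.2, 0.5, -1.6]
width: 0.335
grasp_force: 59.4
time_s: 33.92
position: [0.5771, -0.085, 0.1002]
tool_rot: [-0.339, 3.12, -0.002]
contact_force: [0.3, -0.6, -1.9]
width: 0.336
grasp_force: 59.4
xyz [ 1.2 -0.2 14.2] rot [-0.002  0.003 -0.   ] dist 0.014
[] [(335, [312.0, 340.7], [293, 325, 36, 25]), (155, [310.0, 286.5], [304, 278, 13, 16])]
```

```bash
python3 -m handwheel '{"xyz":[[0.5,0,4],[0.5,0,8],[0.5,0,11],[0.5,0,13],[0.5,0,13.5],[0.5,0,13.5]],"rotation":[[0,0,0],[0,0,0],[0,0,0],[0,0,0],[0,0,0],[0,0,0]],"fingers":[0,0,0,0,0,0]}'
python3 -m handwheel '{"xyz":[[0,0,0.5],[0,0,0.5],[0,0,0.5],[0,0,0.5],[0,0,-5],[0,0,-30],[0,0,-70],[0,0,-110],[0,0,-145],[0,0,-160],[6,35,-160],[12,70,-160]],"rotation":[[0,0,0],[0,0,0],[0,0,0],[0,0,0],[0,0,0],[0,0,0],[0,0,0],[0,0,0],[0,0,0],[0,0,0],[0,0,0],[0,0,0]],"fingers":[0,1,1,1,1,1,1,1,1,1,1,1]}'
python3 -m handwheel '{"xyz":[[5,38,0],[10,76,0],[15,114,0],[20,152,0],[25,190,0],[30,228,0],[35,266,0],[39,298,0],[40,315,0],[40,315,0],[40,315,0]],"rotation":[[0,0,0],[0,0,0],[0,0,0],[0,0,0],[0,0,0],[0,0,0],[0,0,0],[0,0,0],[0,0,0],[0,0,0],[0,0,0]],"fingers":[1,1,1,1,1,1,1,1,1,1,1]}'
python3 -c "
from h import *
t=get_image('top');s=get_image('scene');cv2.imwrite('pics/top6.png',t);cv2.imwrite('pics/scene6.png',s)
print(blobs(mask(t,'white'),(340,150,390,215)),blobs(mask(s,'white'),(270,265,345,360)))
to([.4635,.295,.150],192.4)"
```

```text
time_s: 34.52
position: [0.5753, -0.0848, 0.0861]
tool_rot: [0.339, -3.123, -0.0]
contact_force: [-3.3, 0.7, 6.9]
width: 0.336
grasp_force: 60.6
time_s: 35.52
position: [0.5499, -0.0199, 0.2475]
tool_rot: [-0.333, 3.119, -0.002]
contact_force: [-0.0, 1.0, -0.6]
width: 1.002
grasp_force: 0.0
time_s: 36.43
position: [0.4414, 0.2807, 0.2449]
tool_rot: [-0.343, 3.123, -0.001]
contact_force: [0.0, 0.2, -0.4]
width: 1.001
grasp_force: 0.0
[(187, [367.3, 170.2], [360, 163, 16, 15]), (177, [357.5, 191.5], [348, 177, 28, 24])] [(236, [306.8, 291.5], [298, 284, 19, 16]), (228, [314.1, 340.3], [293, 324, 36, 26])]
xyz [-24.3  10.8  94.8] rot [-0.001  0.    -0.001] dist 0.098
```

```bash
python3 -m handwheel '{"xyz":[[-12,5,0],[-24,11,10],[-24,11,35],[-24,11,65],[-24,11,88],[-24,11,95],[-24,11,95],[-24,11,95]],"rotation":[[0,0,0],[0,0,0],[0,0,0],[0,0,0],[0,0,0],[0,0,0],[0,0,0],[0,0,0]],"fingers":[1,1,1,1,1,1,1,1]}'
python3 -c "
from h import *
im,o=snap('m2');print(o['position']);to([.4635,.295,.0805],192.4)
C=load('m2')[2]
for b in blobs(mask(im,'green'),amin=600)[:3]: print(b,onz(C,b[1],.117))
print(proj(C,(.4635,.295,.117)))"
```

```text
time_s: 37.2
position: [0.4638, 0.2953, 0.1504]
tool_rot: [-0.337, 3.123, 0.0]
contact_force: [0.1, 0.1, 0.6]
width: 1.003
grasp_force: 0.0
[0.4638 0.2953 0.1504]
xyz [ 1.3 -0.6 71. ] rot [ 0.     0.003 -0.001] dist 0.071
(3290, [310.1, 267.0], [282, 230, 57, 73]) [0.4607 0.2923 0.117 ]
[314.3038 273.5305]
```

```bash
python3 -m handwheel '{"xyz":[[0.5,0,10],[0.5,0,30],[0.5,0,50],[0.5,0,63],[0.5,0,70],[0.5,0,70],[0.5,0,70]],"rotation":[[0,0,0],[0,0,0],[0,0,0],[0,0,0],[0,0,0],[0,0,0],[0,0,0]],"fingers":[1,1,1,1,1,1,1]}'
python3 -m handwheel '{"xyz":[[0,0,0],[0,0,0],[0,0,0],[0,0,0],[0,0,0],[0,0,0]],"rotation":[[0,0,0],[0,0,0],[0,0,0],[0,0,0],[0,0,0],[0,0,0]],"fingers":[0,0,0,0,0,0]}'
python3 -c "
from h import *
to([.4972,-.0368,.086],192.4)"
```

```text
time_s: 37.83
position: [0.463, 0.2961, 0.0804]
tool_rot: [-0.339, 3.122, 0.0]
contact_force: [0.6, 0.0, -0.1]
width: 0.999
grasp_force: 0.0
time_s: 38.33
position: [0.463, 0.2959, 0.0805]
tool_rot: [-0.339, 3.122, 0.0]
contact_force: [-0.0, -0.9, 3.5]
width: 0.336
grasp_force: 58.9
xyz [  37.9 -332.3   -5.5] rot [-0.     0.001 -0.   ] dist 0.335
```

```bash
python3 -m handwheel '{"xyz":[[0,0,-10],[0,0,-35],[0,0,-65],[0,0,-95],[0,0,-122],[2,-15,-145],[5,-42,-155],[9,-75,-155],[13,-108,-155],[17,-141,-155],[21,-174,-155],[25,-207,-155]],"rotation":[[0,0,0],[0,0,0],[0,0,0],[0,0,0],[0,0,0],[0,0,0],[0,0,0],[0,0,0],[0,0,0],[0,0,0],[0,0,0],[0,0,0]],"fingers":[0,0,0,0,0,0,0,0,0,0,0,0]}'
python3 -m handwheel '{"xyz":[[4,-33,0],[8,-65,0],[11,-95,0],[13,-117,5],[13,-124,20],[13,-125,45],[13,-125,75],[13,-125,100],[13,-125,120],[13,-125,133],[13,-125,138],[13,-125,138]],"rotation":[[0,0,0],[0,0,0],[0,0,0],[0,0,0],[0,0,0],[0,0,0],[0,0,0],[0,0,0],[0,0,0],[0,0,0],[0,0,0],[0,0,0]],"fingers":[0,0,0,0,0,0,0,0,0,0,0,0]}'
python3 -m handwheel '{"xyz":[[0,0,0],[0,0,0],[0,0,0]],"rotation":[[0,0,0],[0,0,0],[0,0,0]],"fingers":[0,0,0]}'
python3 -c "
from h import *
to([.4972,-.0368,.085],192.4)"
```

```text
time_s: 39.33
position: [0.4818, 0.0869, 0.235]
tool_rot: [0.34, -3.123, -0.0]
contact_force: [-0.5, -0.0, -1.6]
width: 0.336
grasp_force: 59.4
time_s: 40.33
position: [0.495, -0.0362, 0.0954]
tool_rot: [0.339, -3.12, -0.002]
contact_force: [0.2, -0.8, -1.8]
width: 0.339
grasp_force: 59.4
time_s: 40.58
position: [0.4977, -0.0368, 0.0983]
tool_rot: [-0.339, 3.121, -0.002]
contact_force: [0.3, 0.9, -1.1]
width: 0.337
grasp_force: 59.4
xyz [ 0.5  0.2 13.3] rot [-0.001  0.003 -0.   ] dist 0.013
```

```bash
python3 -m handwheel '{"xyz":[[0,0,4],[0,0,8],[0,0,11],[0,0,12.5],[0,0,13],[0,0,13]],"rotation":[[0,0,0],[0,0,0],[0,0,0],[0,0,0],[0,0,0],[0,0,0]],"fingers":[0,0,0,0,0,0]}'
python3 -m handwheel '{"xyz":[[0,0,0.5],[0,0,0.5],[0,0,0.5],[0,0,0.5],[0,0,-5],[0,0,-30],[0,0,-70],[0,0,-110],[0,0,-145],[0,0,-160],[-4,35,-160],[-8,70,-160]],"rotation":[[0,0,0],[0,0,0],[0,0,0],[0,0,0],[0,0,0],[0,0,0],[0,0,0],[0,0,0],[0,0,0],[0,0,0],[0,0,0],[0,0,0]],"fingers":[0,1,1,1,1,1,1,1,1,1,1,1]}'
python3 -m handwheel '{"xyz":[[-4,38,0],[-9,76,0],[-14,114,0],[-18,152,0],[-23,190,0],[-28,228,0],[-32,266,0],[-37,304,0],[-40,332,0],[-42,346,0],[-42,346,0],[-42,346,0]],"rotation":[[0,0,0],[0,0,0],[0,0,0],[0,0,0],[0,0,0],[0,0,0],[0,0,0],[0,0,0],[0,0,0],[0,0,0],[0,0,0],[0,0,0]],"fingers":[1,1,1,1,1,1,1,1,1,1,1,1]}'
python3 -c "
from h import *
t=get_image('top');s=get_image('scene');cv2.imwrite('pics/top7.png',t);cv2.imwrite('pics/scene7.png',s)
for c in('green','white'): print(blobs(mask(t,c),(320,150,390,245)),blobs(mask(s,c),(270,235,345,360)))
to([.4572,.3802,.150],192.4)"
```

```text
time_s: 41.08
position: [0.4965, -0.0365, 0.0845]
tool_rot: [0.339, -3.123, -0.0]
contact_force: [-2.3, 1.2, 5.8]
width: 0.336
grasp_force: 60.4
time_s: 42.08
position: [0.4909, 0.0328, 0.2465]
tool_rot: [-0.332, 3.119, -0.002]
contact_force: [-0.1, 0.9, -0.8]
width: 1.0
grasp_force: 0.0
time_s: 43.08
position: [0.4559, 0.3804, 0.2435]
tool_rot: [0.341, -3.123, 0.002]
contact_force: [-0.4, -1.0, -0.3]
width: 1.002
grasp_force: 0.0
[(227, [341.3, 211.7], [334, 203, 16, 18]), (203, [338.2, 228.4], [326, 216, 28, 21])] [(418, [314.8, 252.5], [306, 240, 19, 27]), (207, [324.1, 289.5], [313, 278, 20, 25])]
[(187, [367.3, 170.2], [360, 163, 16, 15]), (174, [357.3, 191.6], [348, 177, 28, 24])] [(237, [306.8, 291.4], [298, 284, 19, 16]), (228, [314.1, 340.3], [293, 324, 36, 26])]
xyz [-1.1  1.  93.7] rot [-0.001 -0.    -0.001] dist 0.094
```

```bash
python3 -m handwheel '{"xyz":[[-1,0,10],[-1,0.5,35],[-1,0.5,65],[-1,0.5,88],[-1,0.5,94],[-1,0.5,94],[-1,0.5,94]],"rotation":[[0,0,0],[0,0,0],[0,0,0],[0,0,0],[0,0,0],[0,0,0],[0,0,0]],"fingers":[1,1,1,1,1,1,1]}'
python3 -c "
from h import *
im,o=snap('m3');print(o['position']);to([.4572,.3802,.079],192.4)
C=load('m3')[2]
for b in blobs(mask(im,'red'),amin=600)[:3]: print(b,onz(C,b[1],.117))
print(proj(C,(.4572,.3802,.117)))"
```

```text
time_s: 43.77
position: [0.4576, 0.3806, 0.1502]
tool_rot: [-0.337, 3.123, 0.0]
contact_force: [0.1, 0.0, 0.6]
width: 1.0
grasp_force: 0.0
[0.4576 0.3806 0.1502]
xyz [ 1.5 -0.9 72.4] rot [ 0.001  0.003 -0.001] dist 0.072
(3374, [310.6, 270.0], [281, 233, 60, 73]) [0.4559 0.3782 0.117 ]
[314.1492 273.3864]
```

```bash
python3 -m handwheel '{"xyz":[[0.5,0,10],[0.5,0,30],[0.5,0,50],[0.5,0,63],[0.5,0,70],[0.5,0,71],[0.5,0,71]],"rotation":[[0,0,0],[0,0,0],[0,0,0],[0,0,0],[0,0,0],[0,0,0],[0,0,0]],"fingers":[1,1,1,1,1,1,1]}'
python3 -m handwheel '{"xyz":[[0,0,0],[0,0,0],[0,0,0],[0,0,0],[0,0,0],[0,0,0]],"rotation":[[0,0,0],[0,0,0],[0,0,0],[0,0,0],[0,0,0],[0,0,0]],"fingers":[0,0,0,0,0,0]}'
python3 -c "
from h import *
to([.5475,.0383,.084],192.4)"
```

```text
time_s: 44.4
position: [0.4567, 0.3812, 0.0789]
tool_rot: [-0.339, 3.123, 0.0]
contact_force: [-0.5, -0.2, 0.6]
width: 1.005
grasp_force: 0.0
time_s: 44.9
position: [0.4571, 0.3813, 0.0796]
tool_rot: [-0.339, 3.122, 0.001]
contact_force: [0.7, -0.3, 2.4]
width: 0.338
grasp_force: 59.0
xyz [ -14.8 -354.4   -4.5] rot [ 0.     0.001 -0.   ] dist 0.355
```

```bash
python3 -m handwheel '{"xyz":[[0,0,-10],[0,0,-35],[0,0,-65],[0,0,-95],[0,0,-122],[-1,-15,-145],[-2,-42,-155],[-4,-75,-155],[-5,-108,-155],[-7,-141,-155],[-8,-174,-155],[-10,-207,-155]],"rotation":[[0,0,0],[0,0,0],[0,0,0],[0,0,0],[0,0,0],[0,0,0],[0,0,0],[0,0,0],[0,0,0],[0,0,0],[0,0,0],[0,0,0]],"fingers":[0,0,0,0,0,0,0,0,0,0,0,0]}'
python3 -m handwheel '{"xyz":[[-1,-33,0],[-3,-66,0],[-4,-99,0],[-5,-127,5],[-5,-142,20],[-5,-147,45],[-5,-147.5,75],[-5,-147.5,100],[-5,-147.5,120],[-5,-147.5,133],[-5,-147.5,138],[-5,-147.5,138]],"rotation":[[0,0,0],[0,0,0],[0,0,0],[0,0,0],[0,0,0],[0,0,0],[0,0,0],[0,0,0],[0,0,0],[0,0,0],[0,0,0],[0,0,0]],"fingers":[0,0,0,0,0,0,0,0,0,0,0,0]}'
python3 -m handwheel '{"xyz":[[0,0,0],[0,0,0],[0,0,0]],"rotation":[[0,0,0],[0,0,0],[0,0,0]],"fingers":[0,0,0]}'
python3 -c "
from h import *
to([.5475,.0383,.084],192.4)"
```

```text
time_s: 45.9
position: [0.5101, 0.1796, 0.2338]
tool_rot: [0.339, -3.122, -0.0]
contact_force: [1.5, -0.1, -2.9]
width: 0.337
grasp_force: 59.5
time_s: 46.9
position: [0.5455, 0.0382, 0.0942]
tool_rot: [0.338, -3.119, -0.001]
contact_force: [-0.7, -0.2, -2.4]
width: 0.333
grasp_force: 59.4
time_s: 47.15
position: [0.5485, 0.038, 0.0974]
tool_rot: [-0.339, 3.12, -0.001]
contact_force: [-0.3, -0.4, -1.4]
width: 0.336
grasp_force: 59.4
xyz [ 0.9  0.5 13.4] rot [-0.001  0.003 -0.   ] dist 0.013
```

Lower red and release it, then rise and move off to the left, and compare all the cap pixels with the start.

```bash
python3 -m handwheel '{"xyz":[[0.5,0.3,4],[0.5,0.3,8],[0.5,0.3,11],[0.5,0.3,12.5],[0.5,0.3,13.5],[0.5,0.3,13.5]],"rotation":[[0,0,0],[0,0,0],[0,0,0],[0,0,0],[0,0,0],[0,0,0]],"fingers":[0,0,0,0,0,0]}'
python3 -m handwheel '{"xyz":[[0,0,0.5],[0,0,0.5],[0,0,0.5],[0,0,0.5],[0,0,-5],[0,0,-30],[0,0,-70],[0,0,-110],[0,0,-145],[0,0,-160],[-2,35,-160],[-4,70,-160]],"rotation":[[0,0,0],[0,0,0],[0,0,0],[0,0,0],[0,0,0],[0,0,0],[0,0,0],[0,0,0],[0,0,0],[0,0,0],[0,0,0],[0,0,0]],"fingers":[0,1,1,1,1,1,1,1,1,1,1,1]}'
python3 -m handwheel '{"xyz":[[0,35,0],[0,70,0],[0,105,0],[0,135,0],[0,155,0],[0,160,0],[0,160,0]],"rotation":[[0,0,0],[0,0,0],[0,0,0],[0,0,0],[0,0,0],[0,0,0],[0,0,0]],"fingers":[1,1,1,1,1,1,1]}'
python3 - <<'E'
from h import *
t=get_image('top');s=get_image('scene');cv2.imwrite('pics/top8.png',t);cv2.imwrite('pics/scene8.png',s)
t0,s0=cv2.imread('pics/top0.png'),cv2.imread('pics/scene0.png')
for c,r,q in(('red',(285,165,330,215),(340,235,410,330)),('green',(320,195,360,245),(290,235,345,310)),('white',(357,155,390,180),(285,275,330,308))):
    for a,b in((t0,s0),(t,s)): print(c,[x[:2] for x in blobs(mask(a,c),r)],[x[:2] for x in blobs(mask(b,c),q)])
s4=cv2.imread('pics/scene4.png').astype(int);d=np.abs(s4-s)[290:400,130:250].max(2);print("valve moved px",(d>50).sum())
print(get_obs()["position"],get_obs()["time_s"])
E
```

```text
time_s: 47.65
position: [0.5468, 0.0383, 0.0836]
tool_rot: [0.339, -3.123, -0.0]
contact_force: [-4.0, 0.4, 7.1]
width: 0.337
grasp_force: 60.6
time_s: 48.65
position: [0.5372, 0.1068, 0.2451]
tool_rot: [-0.332, 3.119, -0.001]
contact_force: [0.2, 0.6, -0.4]
width: 0.996
grasp_force: 0.0
time_s: 49.23
position: [0.5007, 0.265, 0.2424]
tool_rot: [-0.343, 3.123, -0.0]
contact_force: [0.2, 0.3, 1.1]
width: 1.001
grasp_force: 0.0
red [(232, [301.7, 186.0]), (198, [305.0, 204.1])] [(365, [371.8, 257.6]), (315, [372.0, 297.0])]
red [(233, [301.5, 185.3]), (212, [304.9, 203.9])] [(379, [368.5, 297.3]), (371, [372.6, 258.2])]
green [(227, [341.5, 212.3]), (185, [337.6, 228.1])] [(420, [314.3, 252.0]), (111, [324.1, 284.5])]
green [(226, [341.3, 211.7]), (198, [338.3, 228.4])] [(418, [314.9, 252.5]), (206, [324.0, 289.5])]
white [(188, [365.9, 170.8])] [(232, [308.2, 290.2])]
white [(188, [367.3, 170.2])] [(240, [306.8, 291.4])]
valve moved px 0
[0.5014 0.263  0.2423] 49.3333
```

Red and green match their start pixels within about 1 mm, and the valve has not moved. White is about 2.6 mm off towards -y; there is ample time, so I'll mend it.

```bash
python3 -m handwheel '{"xyz":[[0,-20,0],[0,-58,0],[0,-96,0],[0,-134,0],[0,-172,0],[0,-210,0],[0,-248,0],[1,-286,0],[2,-320,0],[2,-345,0],[2,-356,0],[2,-356,0]],"rotation":[[0,0,0],[0,0,0],[0,0,0],[0,0,0],[0,0,0],[0,0,0],[0,0,0],[0,0,0],[0,0,0],[0,0,0],[0,0,0],[0,0,0]],"fingers":[1,1,1,1,1,1,1,1,1,1,1,1]}'
python3 -m handwheel '{"xyz":[[0,0,0],[0,0,0],[0,0,0]],"rotation":[[0,0,0],[0,0,0],[0,0,0]],"fingers":[1,1,1]}'
python3 -c "
from h import *
to([.5755,-.085,.086],192.4)"
```

```text
time_s: 50.33
position: [0.5755, -0.0883, 0.2422]
tool_rot: [0.33, -3.124, 0.001]
contact_force: [1.0, 0.4, -0.8]
width: 1.007
grasp_force: 0.0
time_s: 50.58
position: [0.5753, -0.0829, 0.2423]
tool_rot: [0.342, -3.123, -0.001]
contact_force: [-0.1, -0.4, 0.1]
width: 0.999
grasp_force: 0.0
xyz [  0.2  -2.2 156.3] rot [ 0.001 -0.     0.001] dist 0.156
```

```bash
python3 -m handwheel '{"xyz":[[0,-2,10],[0,-2,35],[0,-2,70],[0,-2,105],[0,-2,135],[0,-2,150],[0,-2,155.5],[0,-2,155.5],[0,-2,155.5]],"rotation":[[0,0,0],[0,0,0],[0,0,0],[0,0,0],[0,0,0],[0,0,0],[0,0,0],[0,0,0],[0,0,0]],"fingers":[1,1,1,1,1,1,1,1,1]}'
python3 -m handwheel '{"xyz":[[0,0,0],[0,0,0],[0,0,0],[0,0,0],[0,0,0],[0,0,0],[0,0,-4],[0,0,-8],[0,0,-8],[0,0,-8]],"rotation":[[0,0,0],[0,0,0],[0,0,0],[0,0,0],[0,0,0],[0,0,0],[0,0,0],[0,0,0],[0,0,0],[0,0,0]],"fingers":[0,0,0,0,0,0,0,0,0,0]}'
python3 -c "
from h import *
to([.575,-.0825,.086],192.4)"
```

```text
time_s: 51.33
position: [0.5766, -0.086, 0.0873]
tool_rot: [-0.34, 3.122, -0.001]
contact_force: [1.0, -0.8, 0.9]
width: 0.996
grasp_force: 0.0
time_s: 52.17
position: [0.576, -0.0864, 0.0947]
tool_rot: [0.339, -3.123, 0.0]
contact_force: [-0.1, 0.6, -2.6]
width: 0.332
grasp_force: 59.2
xyz [0.1 4.1 8.7] rot [-0. -0. -0.] dist 0.01
```

```bash
python3 -m handwheel '{"xyz":[[0,2,0],[0,3.5,0],[0,3.5,3],[0,3.5,6],[0,3.5,8],[0,3.5,8.5],[0,3.5,8.5]],"rotation":[[0,0,0],[0,0,0],[0,0,0],[0,0,0],[0,0,0],[0,0,0],[0,0,0]],"fingers":[0,0,0,0,0,0,0]}'
python3 -m handwheel '{"xyz":[[0,0,0],[0,0,0],[0,0,0],[0,0,0],[0,0,-5],[0,0,-30],[0,0,-70],[0,0,-110],[0,0,-145],[0,0,-160],[0,30,-160],[0,65,-160]],"rotation":[[0,0,0],[0,0,0],[0,0,0],[0,0,0],[0,0,0],[0,0,0],[0,0,0],[0,0,0],[0,0,0],[0,0,0],[0,0,0],[0,0,0]],"fingers":[1,1,1,1,1,1,1,1,1,1,1,1]}'
python3 -m handwheel '{"xyz":[[0,35,0],[0,70,0],[0,105,0],[0,140,0],[0,175,0],[0,210,0],[0,245,0],[0,270,0],[0,280,0],[0,280,0],[0,280,0]],"rotation":[[0,0,0],[0,0,0],[0,0,0],[0,0,0],[0,0,0],[0,0,0],[0,0,0],[0,0,0],[0,0,0],[0,0,0],[0,0,0]],"fingers":[1,1,1,1,1,1,1,1,1,1,1]}'
python3 - <<'E'
from h import *
t=get_image('top');s=get_image('scene')
for c,r,q in(('red',(285,165,330,215),(340,235,410,330)),('green',(320,195,360,245),(290,235,345,310)),('white',(357,155,390,180),(285,275,330,308))): print(c,[x[:2] for x in blobs(mask(t,c),r)],[x[:2] for x in blobs(mask(s,c),q)])
s4=cv2.imread('pics/scene4.png').astype(int);print("valve moved px",(np.abs(s4-s)[290:400,130:250].max(2)>50).sum(),get_obs()["time_s"])
E
```

```text
time_s: 52.75
position: [0.5757, -0.0828, 0.0879]
tool_rot: [-0.339, 3.123, 0.0]
contact_force: [-2.9, 1.2, 8.1]
width: 0.336
grasp_force: 59.9
time_s: 53.75
position: [0.563, -0.021, 0.2492]
tool_rot: [-0.332, 3.119, -0.003]
contact_force: [-0.2, 0.9, -0.3]
width: 1.001
grasp_force: 0.0
time_s: 54.67
position: [0.5014, 0.2537, 0.2463]
tool_rot: [-0.34, 3.123, -0.002]
contact_force: [1.1, -0.4, -0.1]
width: 0.998
grasp_force: 0.0
red [(228, [301.4, 185.3]), (215, [305.2, 203.9])] [(375, [368.4, 297.4]), (372, [372.6, 258.2])]
green [(226, [341.3, 211.7]), (198, [338.3, 228.4])] [(417, [314.9, 252.5]), (172, [325.3, 289.3])]
white [(190, [365.6, 170.7])] [(238, [308.8, 290.2])]
valve moved px 0 54.7667
```

All three pots now match their start pixels to within about 1 mm. Handing in.

```bash
python3 -c "
from cell import *
print(hand_in())"
```

```text
the job is handed in; nothing more can be done
None
```

The job is handed in at about 55 s: the valve is seated in the press fixture with its neck toward the ram, and all three pots are back upright on their own pads, within about 1 mm of where they started.

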